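# Weigh out a kit of spacer collars on a sprung scale

## Robot

A 6-joint arm with a two-finger parallel gripper is mounted at the origin on the work surface. World frame = base frame: x ahead of the robot, y to its left, z up, the work surface at z = 0. Lengths are in m, angles in rad, forces in N, time in s.
With the tool pointing down it reaches from about 0.375 to 0.975 m from the base axis. Payload 3.8 kg.
Tool frame: the origin (TCP) lies on the centre line of the jaws, within the pads' length; the fingertips stand 8 mm ahead of it and the grasp point (between the pads) lies 11 mm behind it; z points along the fingers, y is the direction in which the jaws open and shut (so a half turn about z gives the same grasp; the last joint's range is limited). The gripper opens to 85 mm and grips with 20 to 120 N. Pads are 22 mm wide; open, the fingers measure 114 mm over their backs; the gripper's body (76 mm by 85 mm) begins 54 mm behind the grasp point. The pads swing forward as they close: fully open they stand 13 mm farther back than shut.
Start: joints at [1.181, 0.264, 1.604, -0, 1.274, -0.037], TCP at [0.233, 0.633, 0.239] pointing down, gripper open.
Joint ranges: [-2.63, 2.63], [-0.94, 2.18], [0.31, 2.57], [-1.31, 4.45], [0, 2.66], [-2.55, 2.55]. Speed limits (rad/s): [2.57, 2.57, 3.14, 3.14, 3.14, 3.14].

## Interface

Orientations are given as a rotation vector (axis times angle).
In Python, from workcell import * gives the robot as it stands.
- The arm moves only by the tool play_rows, never from a script. Its arguments are lists of equal length, an entry for each row: "slide": the shift along the tool's x, y, z in cm, a list of three; "delta_rot": the turn, a rotation vector about the tool's x, y, z in rad, a list of three. In form: {"slide": [[x, y, z], ...], "delta_rot": [[wx, wy, wz], ...]}. A call has 1 to 12 rows; each row is the pose to reach, as a shift and turn from the pose measured when the call began, along the tool's axes at that moment; what a row does not reach only later rows make up. A row lasts 1/12 s, in which the tool goes at most 41.7 mm and 7.16 degrees, less where a joint would pass 70% of its speed; a pose out of reach is approached as far as the arm can. A call with a gripper value outside its range is refused whole. "hand" is the opening, from 0 (shut) to 1 (fully open), set as the call begins (left out, the last holds). The fingers move at their own pace and stop on an object; "force" is the grip in N (left out, the last holds). Time passes only in rows, so rows that repeat a pose let the fingers close. It gives the time, the measured TCP pose, the force and the opening at its end, in the units of the state.
- read_state(): the state, without advancing time (a new reading comes with each control period).
- read_camera(name): name is "scene" or "top" or "wrist"; returns a dict with "image" (384x512x3 uint8, red, green, blue), "depth" (384x512 float32, m along the optical axis (not along the pixel's ray), 0 where there is no reading), "fovy" (degrees; the focal length in pixels is half the picture's height over the tangent of half this angle, whatever the lens; pixels are square), "cx", "cy" (the principal point, pixels), "k1" (the pictures are not rectified: a ray, as slopes to the right and down, at radius r is drawn at 1 + k1 r^2 times it, then the intrinsics apply), "world_from_camera" (4x4, takes a point from camera to world coordinates); the wrist camera has in their place "hand_eye" (4x4, takes a point from camera to tool coordinates, whose origin is the TCP and whose axes are the flange's). Camera axes: x right, y up, looking along -z (the intrinsics and any distortion apply to the point x, -y, -z); pixel columns grow to the right and rows downward; lengths in m; the calibration is good to about 2 mm. A picture is of the moment at which its call begins: read the wrist's pose just before it.
- finish_job(): hands the job in, once; it reports no verdict.
Trained networks look in a picture, given as the dict that the camera call returned (one of the last four; its "shot" number tells which), for a name from the list of things; names that differ only in an ending like _2 or _b are one class to them, and where a whole thing is asked for, a point or a joint stands for the part that bears it (a point fixed in the world has none). Each returns a list of dicts, best first, with "conf" (0 to 1); they miss things now and then, are a little off and sometimes report something else, mostly with a low value. They report only what shows in the picture. A call takes as long as a camera call.
- spot_in(target, picture): "bbox" ([centre column, centre row, width, height] in pixels, round what is visible of it).
- landmark_of(target, picture): "at" ([column, row] in pixels: a listed point, or the origin of a listed thing).
The state is a dict: "time": time; "q": joint angles; "joint_vel": joint speeds; "joint_torque": joint torques, N m; "tool_pos": TCP position; "tcp_rot": TCP orientation; "wrist_force": force on the tool from outside, world axes, zero at the start; "torque": the same for the moment, N m; "width": opening from 0.0 (shut) to 1.0 (fully open).
Only numpy, scipy, OpenCV 4.12 (cv2) and the standard library are available. Lean on these libraries where they do the work, as an engineer would, in place of code of your own. Each camera call takes 0.05 s, during which the arm holds its last target.

## Task

Weigh out spacer collars for a display stand: thread the thick steel collars one at a time over the upright spindle of the sprung scale, letting go of each and letting the pan settle, until the pointer comes to rest in the black band of the gauge, not past it; leave the spare collars flat on the bench. The spindle stands off centre, so feel for it with light pressure and set each collar down on the pan or stack rather than dropping it; never lean hard on the scale or press the pan down to its bottom stop. Leave everything else on the bench where it is.

Things in the scene. Friction and masses are not known exactly. Their poses are not given: they have to be found in the camera images.
- scale: sprung kit scale, fixed to the bench: grey housing 125 x 120 x 30 mm, round aluminium pan above it, white upright gauge plate (70 mm wide, top 104 mm above the bench) 70 mm out from the axis on its +x side, its face with the black band and the pointer looking to +x. Origin: on the pan's vertical axis, at bench level; z up
- pan_top (a point): centre of the pan's upper face (76 mm disc, no rim), 95 mm above the bench at pan joint 0; moves with the pan. On the pan stands a steel spindle, 10 mm in diameter, 50 mm tall, top 4 mm tapered to 6 mm; it stands 7 mm off this centre in a direction that is not measured, differs every time and stays the same during the work (stiff sideways)
- pan (a joint): how far the pan has sunk, in m, 0 = top, 0.050 = bottom stop. Spring 200 N/m (1 N sinks it 5 mm), well damped; an unknown tare load holds it 1 to 12 mm down at the start. The black band of the gauge is pan 0.0285 to 0.0405
- collar0: thick round steel spacer collar, outside diameter 50 mm, bore 14 mm, 15 mm thick, about 0.21 kg (each differs by up to 10 percent: 9 to 12 mm of pan travel), lying flat on the bench; four alike, two or three are needed. Origin: centre of the underside, z along the bore
- collar1: thick round steel spacer collar, outside diameter 50 mm, bore 14 mm, 15 mm thick, about 0.21 kg (each differs by up to 10 percent: 9 to 12 mm of pan travel), lying flat on the bench; four alike, two or three are needed. Origin: centre of the underside, z along the bore
- collar2: thick round steel spacer collar, outside diameter 50 mm, bore 14 mm, 15 mm thick, about 0.21 kg (each differs by up to 10 percent: 9 to 12 mm of pan travel), lying flat on the bench; four alike, two or three are needed. Origin: centre of the underside, z along the bore
- collar3: thick round steel spacer collar, outside diameter 50 mm, bore 14 mm, 15 mm thick, about 0.21 kg (each differs by up to 10 percent: 9 to 12 mm of pan travel), lying flat on the bench; four alike, two or three are needed. Origin: centre of the underside, z along the bore
- tape: bystander: black roll of tape, 62 mm outside, 40 mm bore, 24 mm high, lying flat; origin: centre of the underside
- foot: bystander: hexagonal dark steel levelling foot, 53 mm over corners, 18 mm high with a 16 mm stub on top, 32 mm in all; origin: centre of the underside
- driver: bystander: screwdriver lying beyond the collars; origin: underside of its middle
- bottle: bystander: white bottle, 60 mm in diameter, 150 mm tall, at the robot's left; origin: centre of the underside
- bracket: bystander: aluminium angle bracket 90 x 50 mm, 54 mm high, left of the scale; origin: centre of the underside
- canister: bystander: grey round canister, 56 mm in diameter, 60 mm tall, left beyond the scale; origin: centre of the underside

How it is judged:
On the way, in this order (a step that is already met when the one before it is completed fails the run):
1. one collar is threaded on the spindle, lying on the pan and let go (((horizontal distance between collar0 and scale below 0.012 m and z of collar0 in the frame of pan_top between -0.004 and 0.036 m and angle between collar0's own z axis and vertical below 0.12 rad and contact force between the fingers and collar0 below 0.05 N) or (horizontal distance between collar1 and scale below 0.012 m and z of collar1 in the frame of pan_top between -0.004 and 0.036 m and angle between collar1's own z axis and vertical below 0.12 rad and contact force between the fingers and collar1 below 0.05 N) or (horizontal distance between collar2 and scale below 0.012 m and z of collar2 in the frame of pan_top between -0.004 and 0.036 m and angle between collar2's own z axis and vertical below 0.12 rad and contact force between the fingers and collar2 below 0.05 N) or (horizontal distance between collar3 and scale below 0.012 m and z of collar3 in the frame of pan_top between -0.004 and 0.036 m and angle between collar3's own z axis and vertical below 0.12 rad and contact force between the fingers and collar3 below 0.05 N))), for 0.2 s.
2. a second collar is threaded and let go ((((horizontal distance between collar1 and scale below 0.012 m and z of collar1 in the frame of pan_top between -0.004 and 0.036 m and angle between collar1's own z axis and vertical below 0.12 rad and contact force between the fingers and collar1 below 0.05 N) and (horizontal distance between collar0 and scale below 0.012 m and z of collar0 in the frame of pan_top between -0.004 and 0.036 m and angle between collar0's own z axis and vertical below 0.12 rad and contact force between the fingers and collar0 below 0.05 N)) or ((horizontal distance between collar2 and scale below 0.012 m and z of collar2 in the frame of pan_top between -0.004 and 0.036 m and angle between collar2's own z axis and vertical below 0.12 rad and contact force between the fingers and collar2 below 0.05 N) and (horizontal distance between collar0 and scale below 0.012 m and z of collar0 in the frame of pan_top between -0.004 and 0.036 m and angle between collar0's own z axis and vertical below 0.12 rad and contact force between the fingers and collar0 below 0.05 N)) or ((horizontal distance between collar2 and scale below 0.012 m and z of collar2 in the frame of pan_top between -0.004 and 0.036 m and angle between collar2's own z axis and vertical below 0.12 rad and contact force between the fingers and collar2 below 0.05 N) and (horizontal distance between collar1 and scale below 0.012 m and z of collar1 in the frame of pan_top between -0.004 and 0.036 m and angle between collar1's own z axis and vertical below 0.12 rad and contact force between the fingers and collar1 below 0.05 N)) or ((horizontal distance between collar3 and scale below 0.012 m and z of collar3 in the frame of pan_top between -0.004 and 0.036 m and angle between collar3's own z axis and vertical below 0.12 rad and contact force between the fingers and collar3 below 0.05 N) and (horizontal distance between collar0 and scale below 0.012 m and z of collar0 in the frame of pan_top between -0.004 and 0.036 m and angle between collar0's own z axis and vertical below 0.12 rad and contact force between the fingers and collar0 below 0.05 N)) or ((horizontal distance between collar3 and scale below 0.012 m and z of collar3 in the frame of pan_top between -0.004 and 0.036 m and angle between collar3's own z axis and vertical below 0.12 rad and contact force between the fingers and collar3 below 0.05 N) and (horizontal distance between collar1 and scale below 0.012 m and z of collar1 in the frame of pan_top between -0.004 and 0.036 m and angle between collar1's own z axis and vertical below 0.12 rad and contact force between the fingers and collar1 below 0.05 N)) or ((horizontal distance between collar3 and scale below 0.012 m and z of collar3 in the frame of pan_top between -0.004 and 0.036 m and angle between collar3's own z axis and vertical below 0.12 rad and contact force between the fingers and collar3 below 0.05 N) and (horizontal distance between collar2 and scale below 0.012 m and z of collar2 in the frame of pan_top between -0.004 and 0.036 m and angle between collar2's own z axis and vertical below 0.12 rad and contact force between the fingers and collar2 below 0.05 N)))), for 0.2 s.
At the end, for the whole second after the job is handed in: the pan rests 28 to 41 mm down (pointer in the black band); every collar is either threaded flat on the spindle (within 12 mm of the scale's axis, tilt under 0.12 rad, let go) or flat on the bench (value of joint pan between 0.028 and 0.041 m and velocity of joint pan between -0.006 and 0.006 m/s and ((horizontal distance between collar0 and scale below 0.012 m and z of collar0 in the frame of pan_top between -0.004 and 0.036 m and angle between collar0's own z axis and vertical below 0.12 rad and contact force between the fingers and collar0 below 0.05 N) or (height (world z) of collar0 below 0.006 m and angle between collar0's own z axis and vertical below 0.12 rad)) and ((horizontal distance between collar1 and scale below 0.012 m and z of collar1 in the frame of pan_top between -0.004 and 0.036 m and angle between collar1's own z axis and vertical below 0.12 rad and contact force between the fingers and collar1 below 0.05 N) or (height (world z) of collar1 below 0.006 m and angle between collar1's own z axis and vertical below 0.12 rad)) and ((horizontal distance between collar2 and scale below 0.012 m and z of collar2 in the frame of pan_top between -0.004 and 0.036 m and angle between collar2's own z axis and vertical below 0.12 rad and contact force between the fingers and collar2 below 0.05 N) or (height (world z) of collar2 below 0.006 m and angle between collar2's own z axis and vertical below 0.12 rad)) and ((horizontal distance between collar3 and scale below 0.012 m and z of collar3 in the frame of pan_top between -0.004 and 0.036 m and angle between collar3's own z axis and vertical below 0.12 rad and contact force between the fingers and collar3 below 0.05 N) or (height (world z) of collar3 below 0.006 m and angle between collar3's own z axis and vertical below 0.12 rad))); the robot touches nothing.
It fails at once if the pan is pressed down to its bottom stop (beyond 48.5 mm) (value of joint pan above 0.0485 m).
It fails at once if the scale is loaded with more than 15 N (leaned on or a collar dropped) (contact force between scale and anything else above 15 N).
It fails at once if a bystander (tape roll, levelling foot, screwdriver, bottle, bracket, canister) is moved by more than 30 mm (distance of any of tape, foot, driver, bottle, bracket, canister from where it was at the start of the episode above 0.03 m).
It also fails if it takes over 72 s, if anything falls off the work surface, if the arm or the gripper's body presses on something with over 40 N, if the wrist force passes 120 N, or if a joint passes its speed limit or range.

## Working session

There is one attempt and no reset: what is moved stays moved. The work goes in short steps, Python scripts to look and compute and a tool call to move; the robot and the scene stay as the last step left them, time stands still between calls to the robot, and variables do not carry over. Pictures are saved under pics/ and viewed, and the job is handed in when it is done.

Besides the shell and the picture viewer there is one more tool, called after "Call:" as name(argument=value, ...), one argument or row to a line, values as JSON. play_rows: Moves the arm, as the interface text tells. Its arguments: {"type":"object","properties":{"slide":{"type":"array"},"delta_rot":{"type":"array"},"hand":{"type":"number"},"force":{"type":"number"}},"required":["slide","delta_rot"]}

```bash
mkdir -p pics; ls
cat > h.py <<'E'
from workcell import *
import numpy as np, cv2
from scipy.spatial.transform import Rotation as R
def look(name):
    st=read_state(); c=read_camera(name)
    if name=="wrist":
        T=np.eye(4); T[:3,:3]=R.from_rotvec(st["tcp_rot"]).as_matrix(); T[:3,3]=st["tool_pos"]
        c["W"]=T@np.array(c["hand_eye"])
    else: c["W"]=np.array(c["world_from_camera"])
    return c
def K(c):
    f=384/2/np.tan(np.radians(c["fovy"])/2); return f
def ray(c,u,v):
    f=K(c); x=(np.asarray(u,float)-c["cx"])/f; y=(np.asarray(v,float)-c["cy"])/f
    a,b=x.copy(),y.copy()
    for _ in range(20):
        s=1+c["k1"]*(a*a+b*b); a=x/s;b=y/s
    return np.stack([a,-b,-np.ones_like(a)],-1)
def pt(c,u,v,d=None,z=None):
    r=ray(c,u,v); W=c["W"]
    if d is not None: return (r*np.asarray(d)[...,None])@W[:3,:3].T+W[:3,3]
    w=r@W[:3,:3].T; t=(z-W[2,3])/w[...,2]; return W[:3,3]+w*t[...,None]
def cloud(c):
    v,u=np.mgrid[0:384,0:512]; P=pt(c,u,v,d=c["depth"]); P[c["depth"]==0]=np.nan; return P
def proj(c,p):
    W=np.linalg.inv(c["W"]); q=W[:3,:3]@np.asarray(p)+W[:3,3]
    a,b=q[0]/-q[2],-q[1]/-q[2]; s=1+c["k1"]*(a*a+b*b); f=K(c)
    return c["cx"]+f*a*s, c["cy"]+f*b*s
def save(c,n,crop=None,k=1):
    im=c["image"][:,:,::-1]
    if crop: im=im[crop[1]:crop[3],crop[0]:crop[2]]
    cv2.imwrite("pics/"+n,cv2.resize(im,None,fx=k,fy=k,interpolation=cv2.INTER_CUBIC))
E
python3 - <<'E'
from h import *
s=read_state(); print(s)
for n in ["top","scene","wrist"]:
    c=look(n); save(c,n+"0.png",k=1.5); print(n,c["fovy"],c["cx"],c["cy"],c["k1"],c["W"].round(3).tolist())
    for t in ["collar0","scale","pan_top","tape","foot","driver","bottle","bracket","canister"]:
        try:
            for d in landmark_of(t,c):
                if d["conf"]>.3: print(t,np.round(d["at"],1),round(d["conf"],2))
        except Exception as e: print(t,e)
E
```

```text
pics
{'time': 0.0, 'q': array([ 1.18110391e+00,  2.64717652e-01,  1.60537614e+00, -2.15202206e-05,
        1.27371900e+00, -3.68932269e-02]), 'joint_vel': array([-1.62634410e-03,  1.19018786e-03, -6.55725148e-05, -6.55252934e-04,
        6.69558511e-04,  1.94994417e-03]), 'joint_torque': array([ 9.44313615e-04, -5.15118706e+01, -3.67313719e+01,  1.34816801e-04,
        1.27241638e-02, -7.62197004e-06]), 'tool_pos': array([0.23296017, 0.63275793, 0.23798479]), 'tcp_rot': array([-0.55121706, -3.09239813,  0.00341472]), 'wrist_force': array([ 1.14852656,  0.65220275, -0.24220771]), 'torque': array([-0.01062045,  0.04462245, -0.01775301]), 'width': 0.9991642774626072}
top 45.56226975154289 249.53535204670368 188.85333793347579 -0.13894933144590674 [[0.017, 0.991, -0.134, 0.439], [-1.0, 0.015, -0.014, 0.038], [-0.012, 0.134, 0.991, 1.205], [0.0, 0.0, 0.0, 1.0]]
collar0 [351.7 250.2] 0.78
collar0 [111.2 253.1] 0.74
collar0 [299.9 202.8] 0.68
collar0 [393.6 198.2] 0.65
collar0 [389.4 245.1] 0.61
scale [233.4 212. ] 0.97
scale [351.3 251. ] 0.62
pan_top [234.1 209.8] 0.83
tape [298.6 248.6] 
[... 221 characters left out ...]
435 0.02897546653848045 [[0.491, -0.593, 0.638, 1.229], [0.871, 0.351, -0.344, -0.32], [-0.02, 0.725, 0.689, 0.815], [0.0, 0.0, 0.0, 1.0]]
collar0 [129.3 232.6] 0.77
collar0 [222.9 228.2] 0.63
collar0 [141.8 267.8] 0.59
collar0 [165.2 217.1] 0.49
scale [270.7 197.4] 0.68
pan_top [266.1 174.7] 0.72
tape [207.6 201. ] 0.48
foot [180.3 244.6] 0.49
driver [216.3 279.2] 0.75
bottle [326.6 146.7] 0.59
bottle [166.  218.5] 0.5
bracket [344.4 177.8] 0.78
canister [357.3 214.2] 0.58
wrist 62.31106496190588 252.6057952393824 193.54338454580525 -0.06940184074746186 [[0.346, -0.906, -0.243, 0.172], [0.938, 0.334, 0.09, 0.656], [-0.0, -0.259, 0.966, 0.373], [0.0, 0.0, 0.0, 1.0]]
bottle [160.6 338.1] 0.83
```

View pics/top0.png

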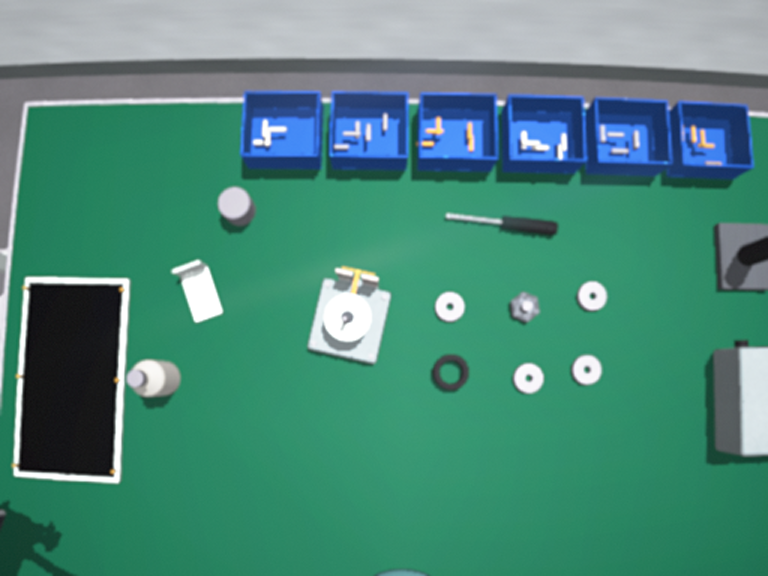

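View pics/scene0.png

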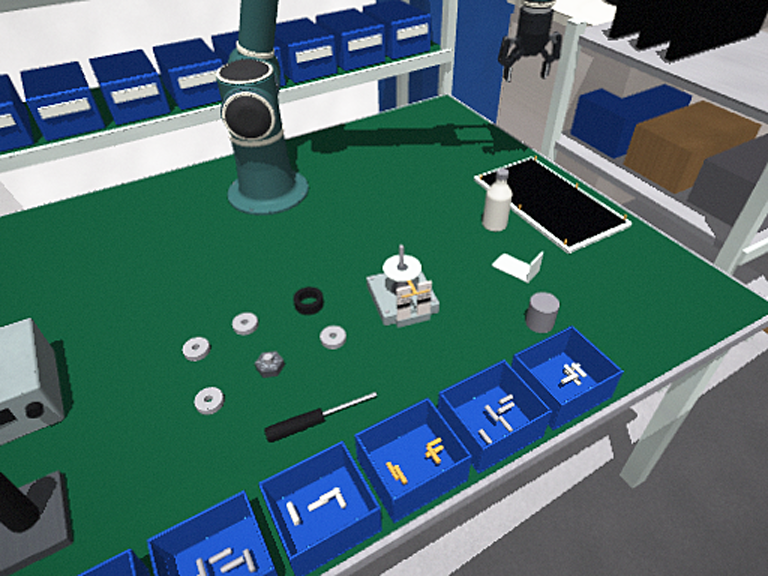

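The top picture shows four pale collars at about (300,204), (395,197), (352,252) and (391,246), the tape at (300,248), the foot at (350,204) and the scale at (232,212). Next I measure the collars and the spindle from both fixed cameras.

```bash
cat > m1.py <<'E'
from h import *
c=look("top"); s=look("scene")
save(c,"top_scale.png",(195,165,275,255),7); save(s,"scene_scale.png",(230,150,310,225),8)
def blob(c,u,v,z,r=14):
    g=cv2.cvtColor(c["image"],cv2.COLOR_RGB2HSV)
    u0,v0=int(u),int(v); sub=g[v0-r:v0+r,u0-r:u0+r]
    m=((sub[...,1]<70)&(sub[...,2]>110)).astype(np.uint8)
    n,l,st,ce=cv2.connectedComponentsWithStats(m); k=1+np.argmax(st[1:,4])
    cs,_=cv2.findContours((l==k).astype(np.uint8),cv2.RETR_EXTERNAL,cv2.CHAIN_APPROX_NONE)
    e=cv2.fitEllipse(max(cs,key=len)); uu,vv=e[0][0]+u0-r,e[0][1]+v0-r
    return uu,vv,e[1],pt(c,np.array(uu),np.array(vv),z=z)
for u,v in [(300,204),(395,197),(352.5,252),(391,246)]:
    uu,vv,e,p=blob(c,u,v,.015); su,sv=proj(s,p); 
    u2,v2,e2,p2=blob(s,su,sv,.015); print(np.round([uu,vv,*e],1),p.round(4),"scene",np.round([su,sv,u2,v2],1),p2.round(4))
for cc,n in ((c,"top"),(s,"scene")):
  for t in ["scale","pan_top"]:
    d=landmark_of(t,cc)[0]; z=.0 if t=="scale" else .09
    print(n,t,d["at"],pt(cc,np.array(d["at"][0]),np.array(d["at"][1]),z=z).round(4))
  P=cloud(cc); 
  a=P[...,2]; u,v=(234,210) if n=="top" else (267,178)
  sub=P[v-22:v+22,u-22:u+22].reshape(-1,3); sub=sub[(sub[:,2]>.075)&(sub[:,2]<.0985)]; print(n,len(sub),np.median(sub,0),sub.min(0),sub.max(0),np.histogram(sub[:,2],12))
E
python3 m1.py
```

```text
[299.4 204.1  19.3  20.1] [ 0.5608 -0.0759  0.015 ] scene [221.4 222.5 221.5 224.3] [ 0.567  -0.0783  0.015 ]
[394.5 196.9  19.   19.8] [ 0.5835 -0.329   0.015 ] scene [138.6 264.9 138.7 266.6] [ 0.5889 -0.3303  0.015 ]
[351.9 251.9  19.9  20.2] [ 0.4381 -0.2132  0.015 ] scene [162.7 213.5 162.7 215.2] [ 0.4446 -0.2153  0.015 ]
[390.8 246.1  19.3  19.9] [ 0.4538 -0.3164  0.015 ] scene [130.  230.4 130.  232.1] [ 0.46   -0.3183  0.015 ]Traceback (most recent call last):
  File "m1.py", line 17, in <module>
    d=landmark_of(t,cc)[0]; z=.0 if t=="scale" else .09
      ~~~~~~~~~~~~~~~~~^^^
IndexError: list index out of range
```

```bash
cat > m2.py <<'E'
from h import *
c=look("top"); s=look("scene")
for cc,n in ((c,"top"),(s,"scene")):
  for t in ["scale","pan_top"]:
   for d in landmark_of(t,cc)[:1]:
    z=.0 if t=="scale" else .09
    print(n,t,d["at"],pt(cc,np.array(d["at"][0]),np.array(d["at"][1]),z=z).round(4))
  P=cloud(cc); 
  a=P[...,2]; u,v=(234,210) if n=="top" else (267,178)
  sub=P[v-22:v+22,u-22:u+22].reshape(-1,3); sub=sub[(sub[:,2]>.065)&(sub[:,2]<.105)]; print(n,len(sub),np.median(sub,0).round(4),sub.min(0).round(4),sub.max(0).round(4));h=np.histogram(sub[:,2],20);print(h[0],h[1].round(4))
E
python3 m2.py
```

```text
top scale [234.1, 212.6] [0.5372 0.0952 0.    ]
top 754 [0.5358 0.0963 0.091 ] [0.4968 0.0508 0.0676] [0.5943 0.1358 0.0984]
[  1   0   0   0   0   0   0   0   0   0   2   5  30 110 178 226 139  47
  14   2] [0.0676 0.0692 0.0707 0.0723 0.0738 0.0753 0.0769 0.0784 0.08   0.0815
 0.083  0.0846 0.0861 0.0877 0.0892 0.0907 0.0923 0.0938 0.0954 0.0969
 0.0984]
scene scale [269.7, 197.2] [0.5298 0.1087 0.    ]
scene 539 [0.5564 0.0935 0.09  ] [0.4977 0.0506 0.0651] [0.6191 0.137  0.1049]
[  6   6   6   3   8   8   7   3   2   4  27  93 194  93  14  11  17   7
  24   6] [0.0651 0.0671 0.0691 0.0711 0.0731 0.0751 0.077  0.079  0.081  0.083
 0.085  0.087  0.089  0.091  0.093  0.095  0.097  0.099  0.101  0.1029
 0.1049]
```

View pics/top_scale.png

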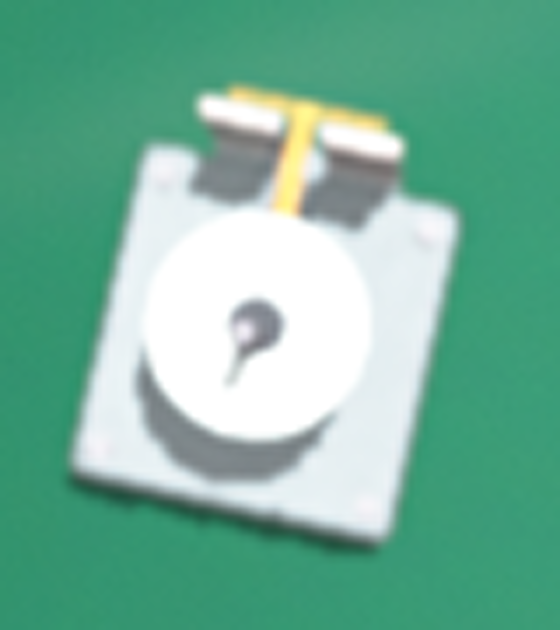

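View pics/scene_scale.png

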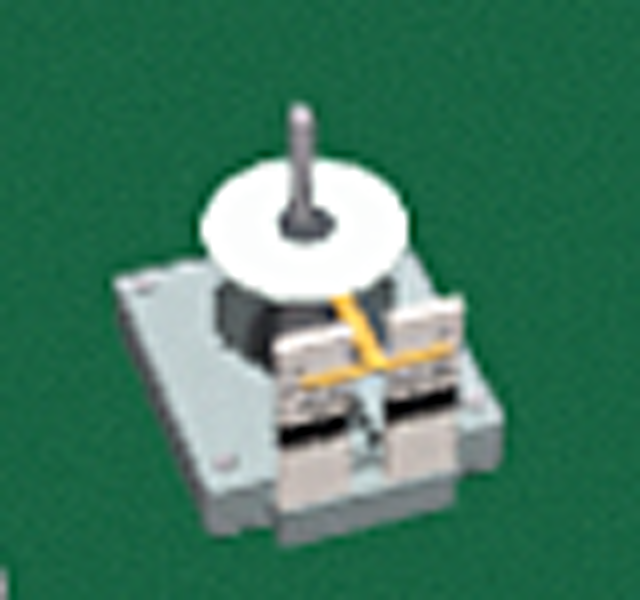

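```bash
cat >> h.py <<'E'
def go(p,yaw_y=None,st=None):
    """slide (cm) and delta_rot in tool axes to reach TCP p, tool down, tool y at world yaw yaw_y"""
    st=st or read_state(); M=R.from_rotvec(st["tcp_rot"]).as_matrix()
    sl=M.T@(np.asarray(p)-st["tool_pos"])*100
    dr=np.zeros(3)
    if yaw_y is not None:
        y=np.array([np.cos(yaw_y),np.sin(yaw_y),0]); z=np.array([0,0,-1.]); T=np.stack([np.cross(y,z),y,z],1)
        dr=R.from_matrix(M.T@T).as_rotvec()
    return sl.round(2).tolist(),dr.round(4).tolist()
E
python3 - <<'E'
from h import *
c=look("top"); s=look("scene")
def tri(a,b):
    (o1,d1),(o2,d2)=[(k["W"][:3,3],k["W"][:3,:3]@ray(k,np.array(u),np.array(v))) for k,u,v in (a,b)]
    A=np.stack([d1,-d2],1); t=np.linalg.lstsq(A,o2-o1,rcond=None)[0]
    p,q=o1+d1*t[0],o2+d2*t[1]; return (p+q)/2,np.linalg.norm(p-q)
print("tip",tri((c,195+243/7,165+330/7),(s,230+302/8,150+108/8)))
print("tip top@.139",pt(c,np.array(195+243/7),np.array(165+330/7),z=.139),"scene@.139",pt(s,np.array(230+302/8),np.array(150+108/8),z=.139))
print("base top",pt(c,np.array(195+257/7),np.array(165+325/7),z=.091),"scene",pt(s,np.array(230+307/8),np.array(150+223/8),z=.091))
print("pan top",pt(c,np.array(195+258/7),np.array(165+323/7),z=.091),"scene",pt(s,np.array(230+305/8),np.array(150+229/8),z=.091))
a=[pt(c,np.array(195+x/7),np.array(165+y/7),z=.03) for x,y in ((150,150),(75,465),(455,210),(385,540))]
for i,j in((1,0),(3,2)):
    d=a[j]-a[i]; print(np.degrees(np.arctan2(d[1],d[0])),np.linalg.norm(d))
d=a[0]-a[2]; print("y",np.degrees(np.arctan2(d[1],d[0])),np.linalg.norm(d),np.mean(a,0))
print(go([.52,.1,.26],np.radians(77)))
E
```

```text
tip (array([0.52736985, 0.10029085, 0.14083601]), np.float64(0.00334894426520941))
tip top@.139 [0.52675486 0.09889931 0.139     ] scene@.139 [0.52606166 0.10302066 0.139     ]
base top [0.53255237 0.09677275 0.091     ] scene [0.53527417 0.09991593 0.091     ]
pan top [0.53325851 0.09643819 0.091     ] scene [0.53778721 0.09753539 0.091     ]
-11.871324094952428 0.1197188726859617
-11.08153100580046 0.12416600638715962
y 79.66222774759345 0.11536916029004005 [0.53207425 0.09652964 0.03      ]
([-45.34, -40.15, -2.07], [-0.0, 0.0, -0.1259])
```

Call:
play_rows(
  slide=[
    [-45,-40,-2],
    [-45,-40,-2],
    [-45,-40,-2],
    [-45,-40,-2],
    [-45,-40,-2],
    [-45,-40,-2],
    [-45,-40,-2],
    [-45,-40,-2],
    [-45,-40,-2],
    [-45,-40,-2],
    [-45,-40,-2],
    [-45,-40,-2],
  ],
  delta_rot=[
    [0,0,-0.15],
    [0,0,-0.15],
    [0,0,-0.15],
    [0,0,-0.15],
    [0,0,-0.15],
    [0,0,-0.15],
    [0,0,-0.15],
    [0,0,-0.15],
    [0,0,-0.15],
    [0,0,-0.15],
    [0,0,-0.15],
    [0,0,-0.15],
  ],
)

```text
time: 3.05
tool_pos: [0.4696, 0.1909, 0.2564]
tcp_rot: [0.318, 3.125, 0.001]
wrist_force: [-0.0, 0.4, -0.3]
width: 0.999
```

```bash
python3 -c "
from h import *
print(read_state()['joint_vel'].round(2));print(go([.52,.1,.26],np.radians(78.5)))"
```

```text
[-0.98  0.06 -0.09  0.    0.02 -0.97]
([-6.77, -7.89, -0.36], [0.0006, 0.0009, -0.0019])
```

Call:
play_rows(
  slide=[
    [-6.8,-7.9,-0.4],
    [-6.8,-7.9,-0.4],
    [-6.8,-7.9,-0.4],
    [-6.8,-7.9,-0.4],
    [-6.8,-7.9,-0.4],
    [-6.8,-7.9,-0.4],
  ],
  delta_rot=[
    [0,0,0],
    [0,0,0],
    [0,0,0],
    [0,0,0],
    [0,0,0],
    [0,0,0],
  ],
)

```text
time: 3.55
tool_pos: [0.52, 0.1002, 0.2603]
tcp_rot: [0.319, 3.125, 0.002]
wrist_force: [0.0, -0.3, 0.3]
width: 0.997
```

```bash
python3 -c "
from h import *
st=read_state();print(st['tool_pos'],st['joint_vel'].round(2),st['q'].round(2))
c=look('wrist');save(c,'w1.png',k=1.5);import pickle;pickle.dump(c,open('w1.pkl','wb'))
print(proj(c,[.527,.1,.139]),proj(c,[.534,.0965,.09]), proj(c,[.561,-.076,.015]))
print(c['W'].round(3))
P=cloud(c);m=(P[...,2]>.085)&(P[...,2]<.095);print(m.sum(),np.median(P[m][:,2]))
m=(abs(P[...,2])<.01);print(m.sum(),np.median(P[m][:,2]))
"
```

```text
[0.51997886 0.10015931 0.2603192 ] [ 0.03 -0.    0.01  0.    0.   -0.  ] [ 0.14 -0.03  1.89  0.    1.28 -1.23]
(np.float64(253.82086146018295), np.float64(197.903482992526)) (np.float64(251.54272931144607), np.float64(191.75233100188643)) (np.float64(124.39827144239402), np.float64(223.13032489745706))
[[ 0.202 -0.946 -0.254  0.456]
 [ 0.979  0.195  0.051  0.113]
 [ 0.001 -0.26   0.966  0.394]
 [ 0.     0.     0.     1.   ]]
4704 0.09075739654026263
134106 3.73089022833728e-05
```

View pics/w1.png

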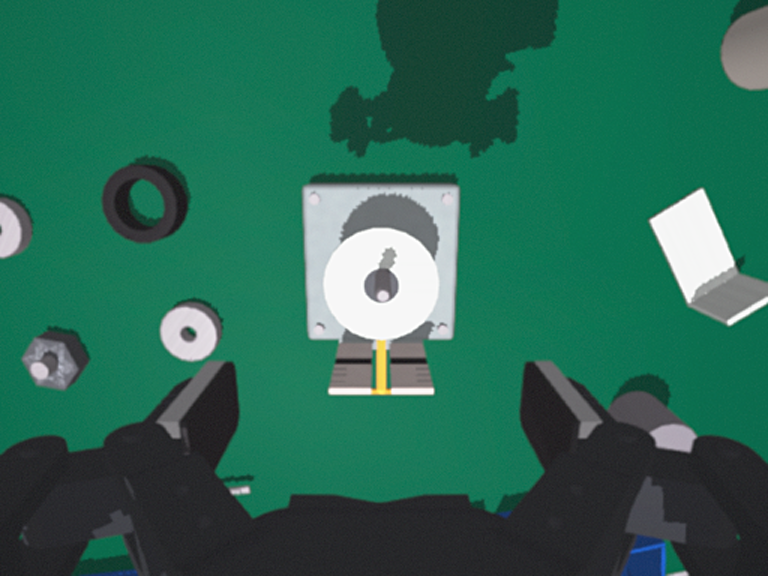

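The wrist picture shows the pan centred near (381,284) in zoomed pixels, the spindle tip near (383,295) and a collar at (190,332). I'll zoom in on the spindle and fit it.

```bash
cat > m3.py <<'E'
from h import *
import pickle
c=pickle.load(open('w1.pkl','rb'))
im=c["image"]
save(c,"w1z.png",(210,145,300,235),6)
g=im.min(2); 
m=((g>215)).astype(np.uint8); m[:140]=0;m[232:]=0;m[:,:205]=0;m[:,300:]=0
n,l,st,ce=cv2.connectedComponentsWithStats(m);k=1+np.argmax(st[1:,4])
cs,_=cv2.findContours((l==k).astype(np.uint8),cv2.RETR_EXTERNAL,cv2.CHAIN_APPROX_NONE)
q=max(cs,key=len)[:,0,:]; hull=cv2.convexHull(q)
e=cv2.fitEllipse(hull);print("pan",e, pt(c,np.array(e[0][0]),np.array(e[0][1]),z=.0905))
E
python3 m3.py
```

```text
pan ((253.71185302734375, 188.89430236816406), (73.99932861328125, 77.6235122680664), 90.3199462890625) [0.53144921 0.09921545 0.0905    ]
```

View pics/w1z.png

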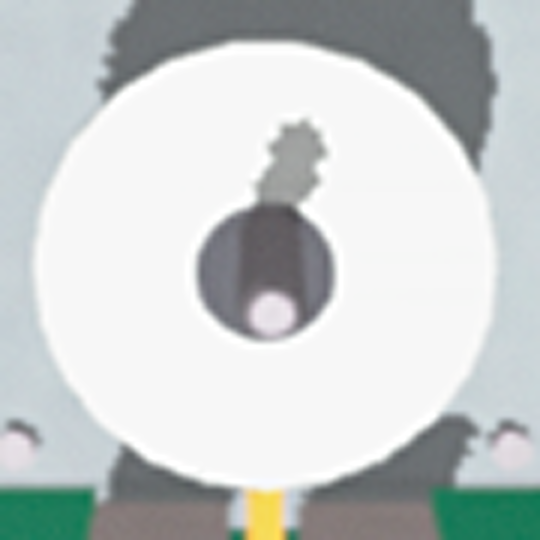

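```bash
python3 -c "
from h import *;import pickle
c=pickle.load(open('w1.pkl','rb'))
for u,v in ((255.17,197.33),):
  print('tip',pt(c,np.array(u),np.array(v),z=.1405), c['W'][:3,3])
# collar nearest
im=c['image'];sub=im[195:245,100:152];m=((sub.min(2)>150)).astype(np.uint8)
cs,_=cv2.findContours(m,cv2.RETR_EXTERNAL,cv2.CHAIN_APPROX_NONE);e=cv2.fitEllipse(max(cs,key=len));print(e)
print('collar',pt(c,np.array(e[0][0]+100),np.array(e[0][1]+195),z=.015))
print(go([.565,-.075,.18]))
"
```

```text
tip [0.52632365 0.10127499 0.1405    ] [0.45581289 0.11335539 0.39432639]
((25.20659828186035, 27.159778594970703), (33.60905456542969, 37.84772491455078), 123.63103485107422)
collar [ 0.55994175 -0.07454716  0.015     ]
([-7.95, -16.31, 8.02], [0.0, 0.0, 0.0])
```

Call:
play_rows(
  slide=[
    [-7.5,-16.3,5],
    [-7.5,-16.3,13],
    [-7.5,-16.3,15],
    [-7.5,-16.3,15],
    [-7.5,-16.3,15],
    [-7.5,-16.3,15],
    [-7.5,-16.3,15],
    [-7.5,-16.3,15],
    [-7.5,-16.3,15],
  ],
  delta_rot=[
    [0,0,0],
    [0,0,0],
    [0,0,0],
    [0,0,0],
    [0,0,0],
    [0,0,0],
    [0,0,0],
    [0,0,0],
    [0,0,0],
  ],
  hand=1,
)

```text
time: 4.35
tool_pos: [0.561, -0.0725, 0.1108]
tcp_rot: [0.315, 3.125, 0.002]
wrist_force: [-0.3, -0.1, 0.6]
width: 1.0
```

```bash
python3 -c "
from h import *
st=read_state();print(st['tool_pos'],st['joint_vel'].round(2))
c=look('wrist');save(c,'w2.png',k=1.5);import pickle;pickle.dump(c,open('w2.pkl','wb'))
print(proj(c,[.5603,-.0755,.015]))
"
```

```text
[ 0.56095677 -0.07253324  0.11080065] [ 0.01 -0.02 -0.02 -0.   -0.   -0.  ]
(np.float64(248.21504772074607), np.float64(198.2081723043164))
```

View pics/w2.png

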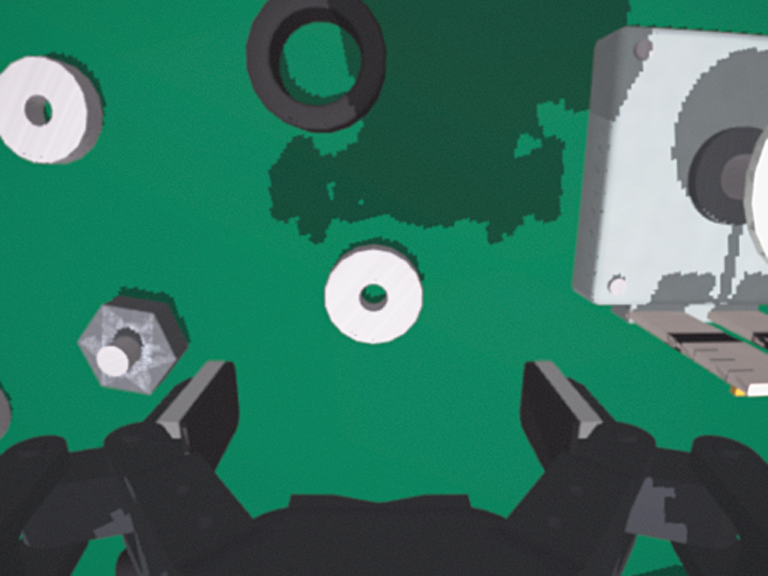

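```bash
cat > ring.py <<'E'
from h import *
def ring(c,u,v,r=40,z=.015,th=150):
    u,v=int(u),int(v); sub=c['image'][v-r:v+r,u-r:u+r]; m=(sub.min(2)>th).astype(np.uint8)
    cs,h=cv2.findContours(m,cv2.RETR_CCOMP,cv2.CHAIN_APPROX_NONE)
    i=max((i for i in range(len(cs)) if h[0][i][3]<0),key=lambda i:len(cs[i])); e=cv2.fitEllipse(cv2.convexHull(cs[i]))
    p=pt(c,np.array(e[0][0]+u-r),np.array(e[0][1]+v-r),z=z)
    return p,e
E
python3 -c "
from ring import *;import pickle
c=pickle.load(open('w2.pkl','rb'));p,e=ring(c,249,197);print(p,e)
print(go([p[0],p[1],.0105],np.radians(78.5)))
"
```

```text
[ 0.55959239 -0.07509512  0.015     ] ((39.55112075805664, 40.217403411865234), (62.305458068847656, 64.99535369873047), 90.04666137695312)
([0.16, -0.31, 10.11], [0.0015, 0.0025, 0.0004])
```

Call:
play_rows(
  slide=[
    [0.15,-0.3,4],
    [0.15,-0.3,7],
    [0.15,-0.3,9],
    [0.15,-0.3,10],
    [0.15,-0.3,10],
    [0.15,-0.3,10],
    [0.15,-0.3,10],
  ],
  delta_rot=[
    [0,0,0],
    [0,0,0],
    [0,0,0],
    [0,0,0],
    [0,0,0],
    [0,0,0],
    [0,0,0],
  ],
)

```text
time: 4.98
tool_pos: [0.5618, -0.0748, 0.0139]
tcp_rot: [0.312, 3.119, 0.002]
wrist_force: [-0.4, -0.4, 0.2]
width: 0.999
```

Call:
play_rows(
  slide=[
    [0,0,0],
    [0,0,0],
    [0,0,0],
    [0,0,0],
    [0,0,0],
    [0,0,0],
    [0,0,0],
    [0,0,0],
  ],
  delta_rot=[
    [0,0,0],
    [0,0,0],
    [0,0,0],
    [0,0,0],
    [0,0,0],
    [0,0,0],
    [0,0,0],
    [0,0,0],
  ],
  hand=0,
  force=40,
)

```text
time: 5.65
tool_pos: [0.5632, -0.0752, 0.016]
tcp_rot: [0.312, 3.117, 0.001]
wrist_force: [-2.1, 0.7, 8.6]
width: 0.555
```

```bash
python3 -c "
from h import *
st=read_state();print({k:np.round(v,3) for k,v in st.items()}); print(R.from_rotvec(st['tcp_rot']).as_matrix().round(3))
c=look('wrist');save(c,'w3.png',k=1.5);c=look('scene');save(c,'s3.png',(170,150,330,270),5)
"
```

```text
{'time': np.float64(5.65), 'q': array([-1.77e-01,  2.97e-01,  2.02e+00,  2.00e-03,  8.15e-01, -1.55e+00]), 'joint_vel': array([-0.001, -0.001, -0.001,  0.001,  0.001, -0.   ]), 'joint_torque': array([-2.5000e-02, -4.0216e+01, -2.6064e+01,  7.8000e-02, -7.7500e-01,
        7.0000e-02]), 'tool_pos': array([ 0.563, -0.075,  0.016]), 'tcp_rot': array([3.120e-01, 3.117e+00, 1.000e-03]), 'wrist_force': array([-2.131,  0.736,  8.624]), 'torque': array([0.048, 0.352, 0.066]), 'width': np.float64(0.555)}
[[-0.98   0.198  0.009]
 [ 0.198  0.98  -0.   ]
 [-0.009  0.002 -1.   ]]
```

View pics/w3.png

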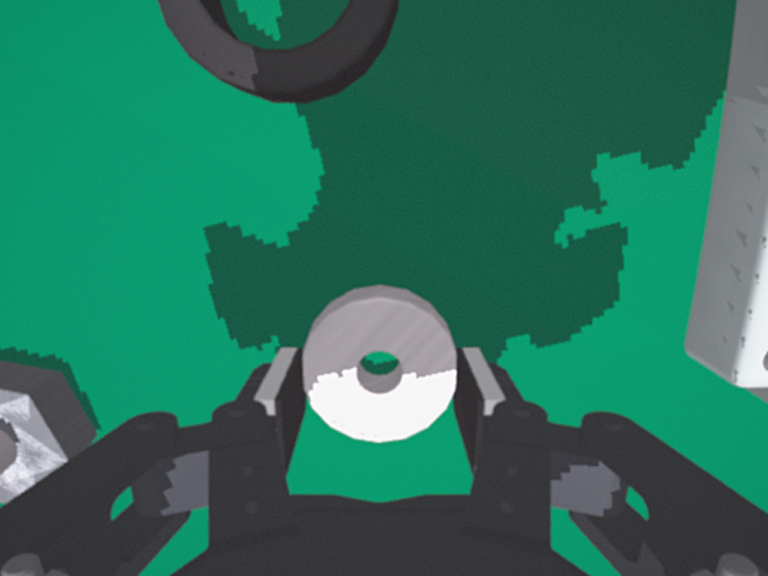

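View pics/s3.png

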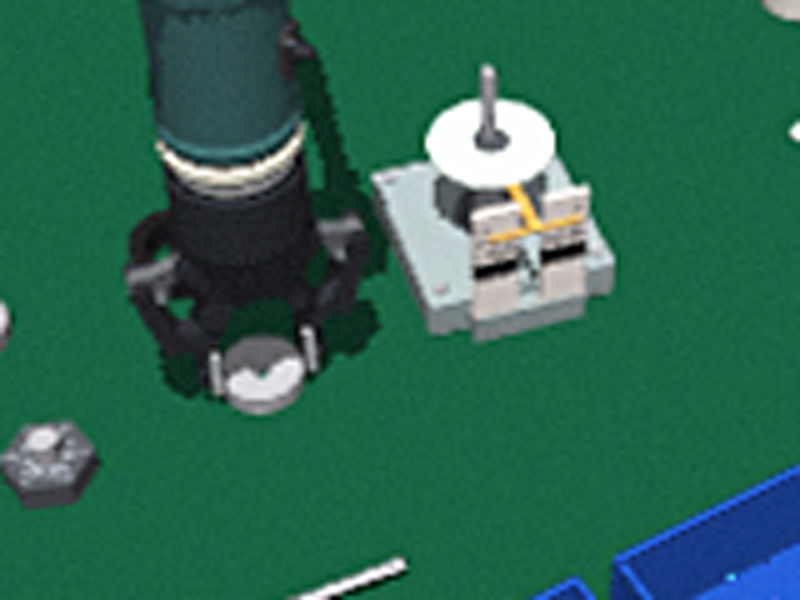

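Call:
play_rows(
  slide=[
    [0,0,-2],
    [0,0,-5],
    [0,0,-9],
    [0,0,-13],
    [0,0,-16],
    [0,0,-16],
    [0,0,-16],
    [0,0,-16],
    [0,0,-16],
  ],
  delta_rot=[
    [0,0,0],
    [0,0,0],
    [0,0,0],
    [0,0,0],
    [0,0,0],
    [0,0,0],
    [0,0,0],
    [0,0,0],
    [0,0,0],
  ],
)

```text
time: 6.5
tool_pos: [0.5598, -0.0749, 0.1734]
tcp_rot: [0.313, 3.122, 0.002]
wrist_force: [-0.5, 0.3, -3.1]
width: 0.555
```

```bash
python3 -c "
from h import *
st=read_state();print({k:np.round(v,3) for k,v in st.items()}); M=R.from_rotvec(st['tcp_rot']).as_matrix();print(M.round(3))
c=look('wrist');save(c,'w4.png',k=1.5);import pickle;pickle.dump((st,c),open('w4.pkl','wb'))
d=c['depth'][225:275,195:310];print(np.percentile(d,[5,50]))
# collar top points in tool frame
P=cloud(c); T=(P-st['tool_pos'])@M
q=T[200:290,200:305].reshape(-1,3); q=q[q[:,2]<.03]; print(len(q),np.median(q[:,2])); 
"
```

```text
{'time': np.float64(6.5), 'q': array([-0.178,  0.105,  1.916,  0.002,  1.116, -1.55 ]), 'joint_vel': array([ 0.001,  0.012,  0.004,  0.   , -0.   ,  0.001]), 'joint_torque': array([-6.0000e-03, -4.2997e+01, -3.6796e+01,  8.0000e-03, -8.6000e-02,
        0.0000e+00]), 'tool_pos': array([ 0.56 , -0.075,  0.173]), 'tcp_rot': array([3.130e-01, 3.122e+00, 2.000e-03]), 'wrist_force': array([-0.511,  0.253, -3.115]), 'torque': array([-0.049,  0.029, -0.011]), 'width': np.float64(0.555)}
[[-0.98   0.198  0.005]
 [ 0.198  0.98   0.001]
 [-0.004  0.002 -1.   ]]
[0.13903412 0.14795042]
7838 0.001830282490849799
```

View pics/w4.png

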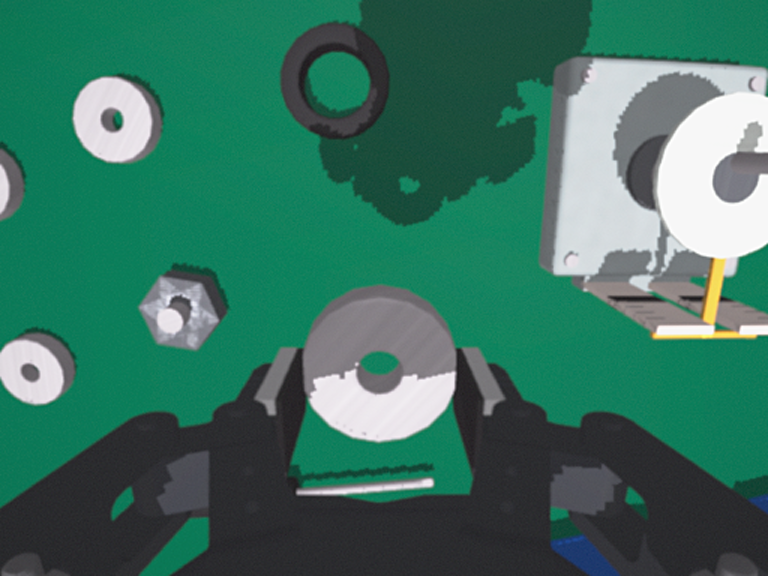

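```bash
cat > held.py <<'E'
from h import *;import pickle,sys
st,c=pickle.load(open(sys.argv[1],'rb'))
M=R.from_rotvec(st['tcp_rot']).as_matrix()
save(c,sys.argv[2],(195,185,310,300),5)
# synth: find (x,y,z) tool centre by projecting circles, draw
def circ(cx,cy,z,r): 
    t=np.linspace(0,2*np.pi,60); return [proj(c,st['tool_pos']+M@np.array([cx+r*np.cos(a),cy+r*np.sin(a),z])) for a in t]
a=[float(x) for x in sys.argv[3:6]]
im=cv2.imread("pics/"+sys.argv[2])
for r,z,col in((.025,a[2],(0,0,255)),(.007,a[2],(0,0,255)),(.025,a[2]+.015,(255,0,0)),(.007,a[2]+.015,(255,0,0))):
    p=((np.array(circ(a[0],a[1],z,r))-[195,185]+.5)*5).astype(np.int32); cv2.polylines(im,[p],True,col,1)
cv2.imwrite("pics/"+sys.argv[2],im)
u,v=380/1.5,371/1.5
r=M.T@(c['W'][:3,:3]@ray(c,np.array(u),np.array(v))); o=M.T@(c['W'][:3,3]-st['tool_pos']); t=(a[2]-o[2])/r[2]; print("centre",o+r*t, "cam",o)
E
python3 held.py w4.pkl h4.png 0 0 0.001
```

```text
centre [0.00347125 0.00044747 0.001     ] cam [ 6.54657411e-02  1.15773927e-04 -1.34028455e-01]
```

View pics/h4.png

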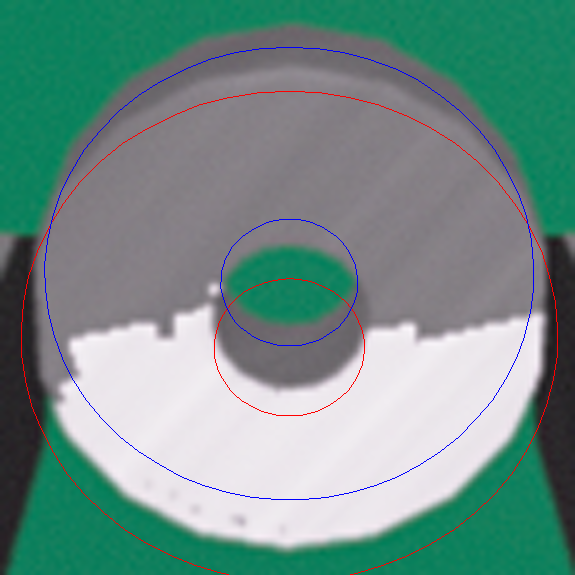

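```bash
python3 held.py w4.pkl h4b.png 0.0035 0 0.0055
```

```text
centre [0.0014052  0.00045853 0.0055    ] cam [ 6.54657411e-02  1.15773927e-04 -1.34028455e-01]
```

View pics/h4b.png

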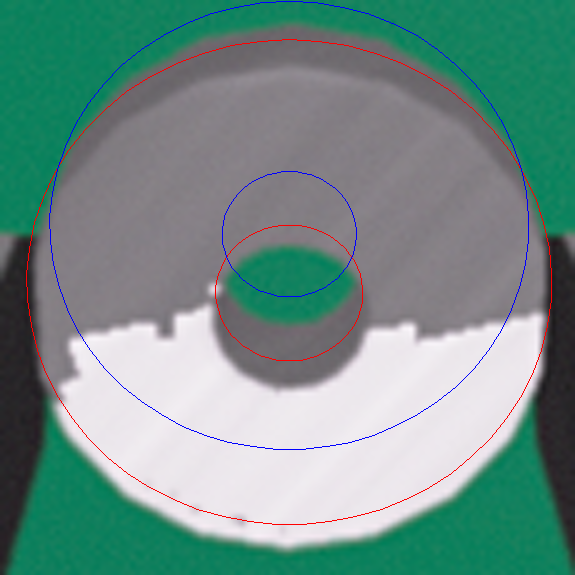

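```bash
python3 -c "
from h import *
print(go([.5297,.1002,.178],np.radians(78.5)))"
```

```text
([6.41, 16.57, -0.48], [0.0015, 0.004, 0.0011])
```

Call:
play_rows(
  slide=[
    [1,3,-0.5],
    [2.5,6.5,-0.5],
    [4,10,-0.5],
    [5.4,13.5,-0.5],
    [6,15.5,-0.5],
    [6.4,16.6,-0.5],
    [6.4,16.6,-0.5],
    [6.4,16.6,-0.5],
    [6.4,16.6,-0.5],
  ],
  delta_rot=[
    [0.0015,0.004,0],
    [0.0015,0.004,0],
    [0.0015,0.004,0],
    [0.0015,0.004,0],
    [0.0015,0.004,0],
    [0.0015,0.004,0],
    [0.0015,0.004,0],
    [0.0015,0.004,0],
    [0.0015,0.004,0],
  ],
)

```text
time: 7.3
tool_pos: [0.5297, 0.0995, 0.1774]
tcp_rot: [-0.313, -3.125, 0.002]
wrist_force: [-0.1, -0.5, -2.3]
width: 0.55
```

```bash
python3 -c "
from h import *
st=read_state();print({k:np.round(v,3) for k,v in st.items() if k in('tool_pos','wrist_force','joint_vel')}); M=R.from_rotvec(st['tcp_rot']).as_matrix();print(M.round(3))
c=look('wrist');save(c,'w5.png',(150,120,350,300),3)
c=look('scene');save(c,'s5.png',(210,110,330,230),5)
print(go([.5297,.1002,.178],np.radians(78.5)))
"
```

```text
{'joint_vel': array([-0.014, -0.004, -0.005,  0.004,  0.002,  0.002]), 'tool_pos': array([0.53 , 0.1  , 0.177]), 'wrist_force': array([-0.118, -0.51 , -2.332])}
[[-0.98   0.199 -0.001]
 [ 0.199  0.98  -0.001]
 [ 0.001 -0.001 -1.   ]]
([0.05, 0.09, -0.02], [-0.0007, -0.0006, -0.0004])
```

View pics/w5.png

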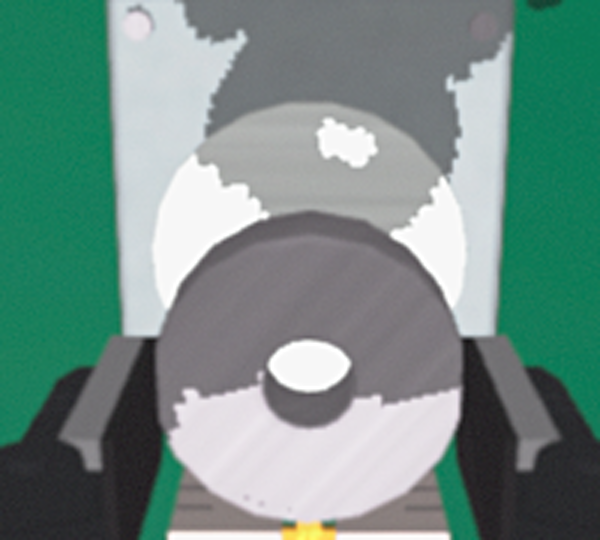

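View pics/s5.png

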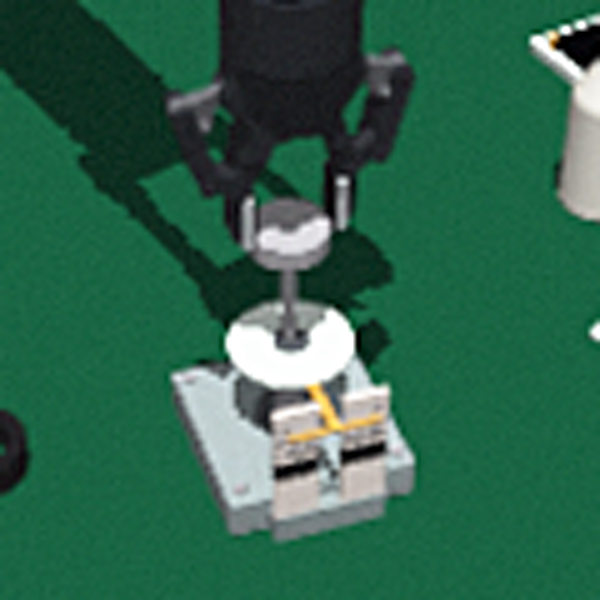

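Call:
play_rows(
  slide=[
    [0,0.1,0.8],
    [0,0.1,1.5],
    [0,0.1,2.0],
    [0,0.1,2.5],
    [0,0.1,2.8],
    [0,0.1,2.8],
    [0,0.1,2.8],
  ],
  delta_rot=[
    [0,0,0],
    [0,0,0],
    [0,0,0],
    [0,0,0],
    [0,0,0],
    [0,0,0],
    [0,0,0],
  ],
)

```text
time: 7.98
tool_pos: [0.53, 0.1002, 0.1495]
tcp_rot: [-0.315, -3.124, 0.001]
wrist_force: [-0.3, -0.2, -1.2]
width: 0.55
```

```bash
python3 -c "
from h import *
st=read_state();print({k:np.round(v,3) for k,v in st.items() if k in('tool_pos','wrist_force','torque')})
c=look('wrist');save(c,'w6.png',(150,120,350,300),3)
c=look('scene');save(c,'s6.png',(210,110,330,230),5)
"
```

```text
{'tool_pos': array([0.53 , 0.1  , 0.149]), 'wrist_force': array([-0.305, -0.151, -1.243]), 'torque': array([-0.022, -0.003,  0.046])}
```

View pics/s6.png

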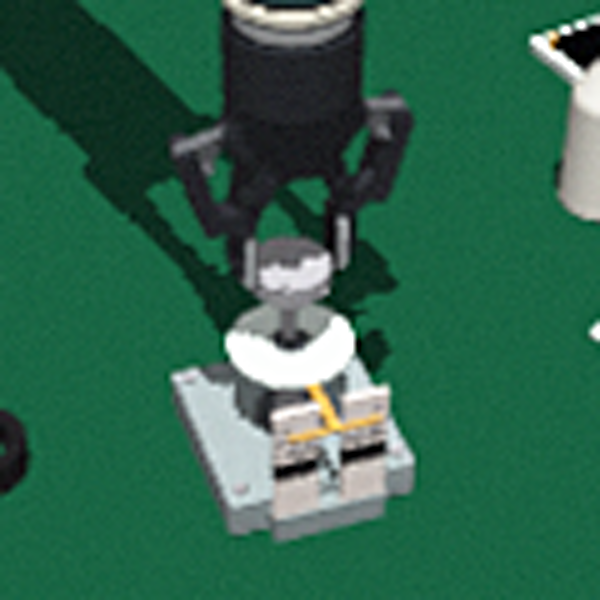

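View pics/w6.png

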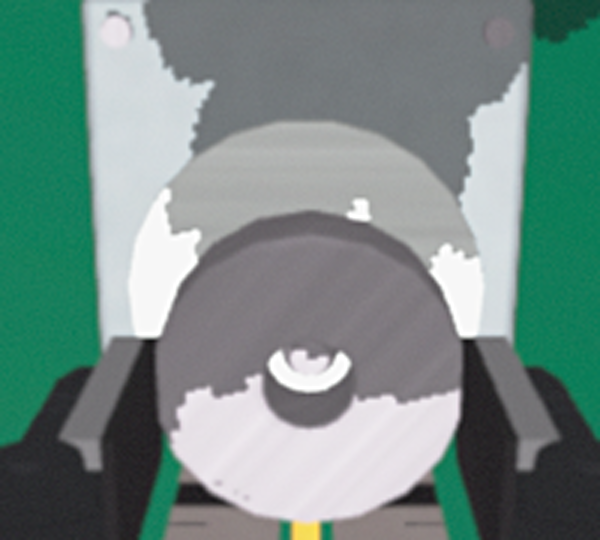

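```bash
python3 -c "
from h import *
st=read_state();M=R.from_rotvec(st['tcp_rot']).as_matrix();c=look('wrist')
for x,y,z in((.0035,.0004,.001),(.0035,.0004,.009),(.0035,.0004,.016),(.0015,.0004,.009)):
  u,v=proj(c,st['tool_pos']+M@np.array([x,y,z]));print((u-150)*3,(v-120)*3)
"
```

```text
309.68251824264564 381.8131630247341
309.5867515954433 361.0135805057354
309.5103495267552 344.4315513348041
309.5829707536616 372.38058687919647
```

Call:
play_rows(
  slide=[
    [0.1,0,0.5],
    [0.1,0,1.2],
    [0.1,0,1.9],
    [0.1,0,2.6],
    [0.1,0,3.2],
    [0.1,0,3.6],
    [0.1,0,3.6],
    [0.1,0,3.6],
  ],
  delta_rot=[
    [0,0,0],
    [0,0,0],
    [0,0,0],
    [0,0,0],
    [0,0,0],
    [0,0,0],
    [0,0,0],
    [0,0,0],
  ],
)

```text
time: 8.8
tool_pos: [0.5292, 0.1004, 0.1137]
tcp_rot: [-0.315, -3.125, 0.001]
wrist_force: [0.4, -1.1, -2.4]
width: 0.553
```

```bash
python3 -c "
from h import *
st=read_state();print({k:np.round(v,3) for k,v in st.items() if k in('tool_pos','wrist_force','torque')})
c=look('scene');save(c,'s7.png',(210,110,330,230),5)
"
```

```text
{'tool_pos': array([0.529, 0.1  , 0.114]), 'wrist_force': array([ 0.428, -1.141, -2.434]), 'torque': array([0.02 , 0.024, 0.039])}
```

View pics/s7.png

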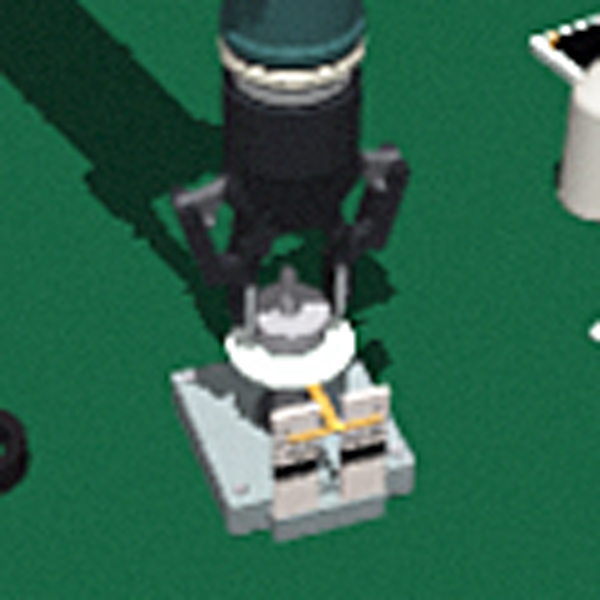

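Call:
play_rows(
  slide=[
    [0,0,0.4],
    [0,0,0.8],
    [0,0,1.0],
    [0,0,1.0],
    [0,0,1.0],
    [0,0,1.0],
  ],
  delta_rot=[
    [0,0,0],
    [0,0,0],
    [0,0,0],
    [0,0,0],
    [0,0,0],
    [0,0,0],
  ],
)

```text
time: 9.35
tool_pos: [0.5296, 0.1004, 0.1042]
tcp_rot: [-0.315, -3.126, 0.001]
wrist_force: [0.2, 0.5, -1.7]
width: 0.55
```

```bash
python3 -c "
from h import *
st=read_state();print({k:np.round(v,3) for k,v in st.items() if k in('tool_pos','wrist_force','torque')})
c=look('scene');save(c,'s8.png',(210,110,330,230),5)
"
```

```text
{'tool_pos': array([0.53 , 0.1  , 0.104]), 'wrist_force': array([ 0.151,  0.527, -1.677]), 'torque': array([0.03 , 0.052, 0.019])}
```

View pics/s8.png

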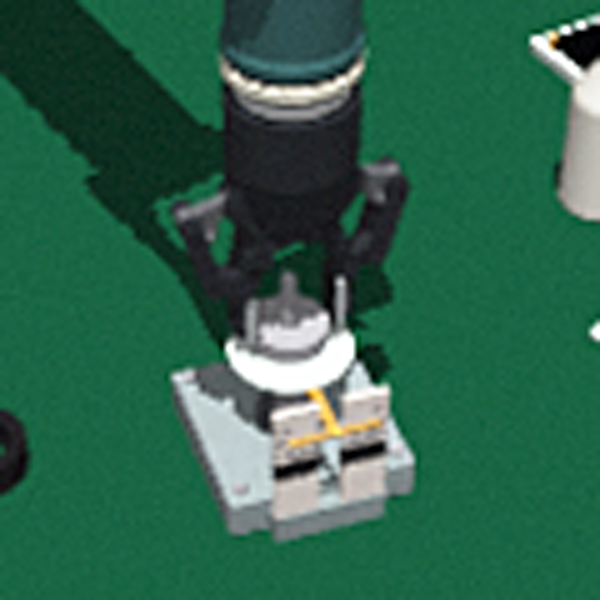

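Call:
play_rows(
  slide=[
    [0,0,0.4],
    [0,0,0.7],
    [0,0,0.7],
    [0,0,0.7],
  ],
  delta_rot=[
    [0,0,0],
    [0,0,0],
    [0,0,0],
    [0,0,0],
  ],
)

```text
time: 9.73
tool_pos: [0.5299, 0.1005, 0.0973]
tcp_rot: [0.315, 3.125, -0.0]
wrist_force: [-0.3, 0.8, 0.1]
width: 0.552
```

Call:
play_rows(
  slide=[
    [0,0,0],
    [0,0,0],
    [0,0,0],
    [0,0,0],
    [0,0,0],
    [0,0,0],
  ],
  delta_rot=[
    [0,0,0],
    [0,0,0],
    [0,0,0],
    [0,0,0],
    [0,0,0],
    [0,0,0],
  ],
  hand=0.8,
)

```text
time: 10.23
tool_pos: [0.5299, 0.1005, 0.0973]
tcp_rot: [0.315, 3.125, -0.001]
wrist_force: [-0.2, 0.3, -0.7]
width: 0.799
```

```bash
python3 -c "
from h import *
c=look('scene');save(c,'s9.png',(210,110,330,230),5)
c=look('wrist');save(c,'w9.png',k=1.5)
print(read_state()['q'].round(2))
"
```

```text
[ 0.14  0.14  2.03 -0.    0.97 -1.23]
```

View pics/s9.png

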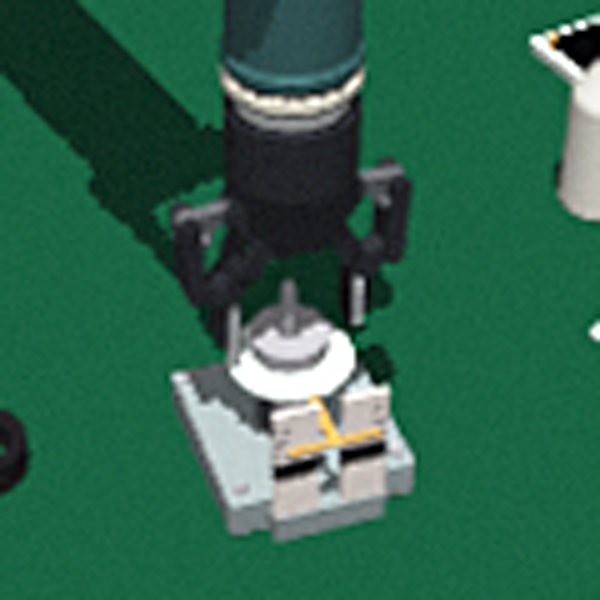

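View pics/w9.png

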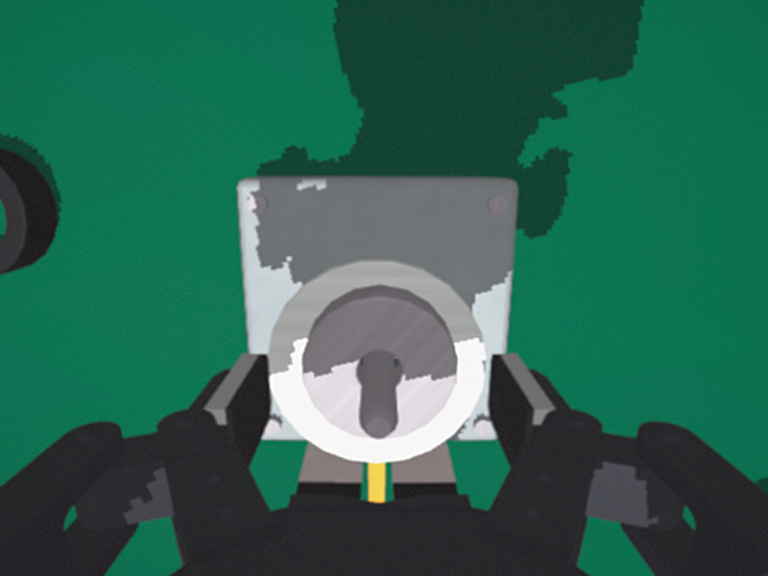

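Call:
play_rows(
  slide=[
    [0,0,-3],
    [0,0,-7],
    [0,0,-10.5],
    [0.5,-4,-10.5],
    [1,-8,-10.5],
    [1.4,-12,-10.5],
    [1.8,-16,-10],
    [2.2,-20,-8],
    [2.5,-24,-5],
    [2.9,-28,-2],
    [2.9,-32,-1.5],
    [2.9,-32.5,-1.5],
  ],
  delta_rot=[
    [0,0,0],
    [0,0,0],
    [0,0,0],
    [0,0,0],
    [0,0,0],
    [0,0,0],
    [0,0,0],
    [0,0,0],
    [0,0,0],
    [0,0,0],
    [0,0,0],
    [0,0,0],
  ],
  hand=1,
)

```text
time: 11.33
tool_pos: [0.4336, -0.2142, 0.1099]
tcp_rot: [-0.317, -3.122, -0.0]
wrist_force: [0.5, -0.2, 0.3]
width: 1.002
```

```bash
python3 -c "
from h import *
st=read_state();print(st['tool_pos'],st['joint_vel'].round(2));print(go([.437,-.2125,.11],np.radians(78.5)))"
```

```text
[ 0.43361294 -0.2142114   0.10986663] [-0.48  0.16 -0.09  0.03 -0.1  -0.46]
([-0.3, 0.24, -0.01], [-0.0002, -0.0035, -0.0016])
```

Call:
play_rows(
  slide=[
    [-0.3,0.2,0],
    [-0.3,0.2,0],
    [-0.3,0.2,0],
    [-0.3,0.2,0],
  ],
  delta_rot=[
    [0,-0.0035,0],
    [0,-0.0035,0],
    [0,-0.0035,0],
    [0,-0.0035,0],
  ],
)

```text
time: 11.67
tool_pos: [0.4376, -0.2121, 0.1104]
tcp_rot: [0.316, 3.125, -0.0]
wrist_force: [0.6, -1.4, 0.3]
width: 0.999
```

```bash
python3 -c "
from ring import *
st=read_state();print(st['tool_pos'],st['joint_vel'].round(2))
c=look('wrist');save(c,'w10.png')
u,v=proj(c,[.437,-.2125,.015]);p,e=ring(c,u,v);print(u,v,p,e)
print(go([p[0],p[1],.015],np.radians(78.5)))
s=look('scene');save(s,'s10.png',(230,150,310,225),8)
"
```

```text
[ 0.43756444 -0.21212     0.11037941] [ 0.01 -0.   -0.   -0.   -0.   -0.  ]
251.82078721315284 197.80799068802705 [ 0.43681274 -0.21309632  0.015     ] ((39.99241256713867, 40.72584533691406), (62.6893196105957, 65.14183807373047), 88.37102508544922)
([0.07, -0.12, 9.55], [-0.0003, 0.001, -0.0001])
```

View pics/w10.png

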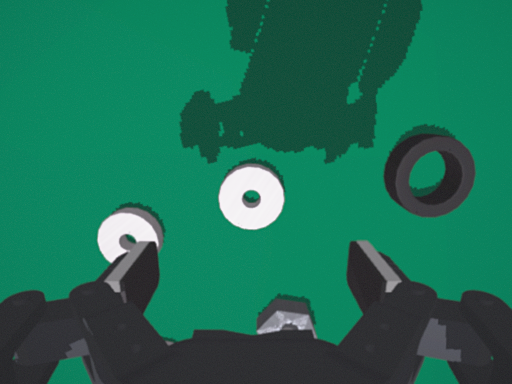

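View pics/s10.png

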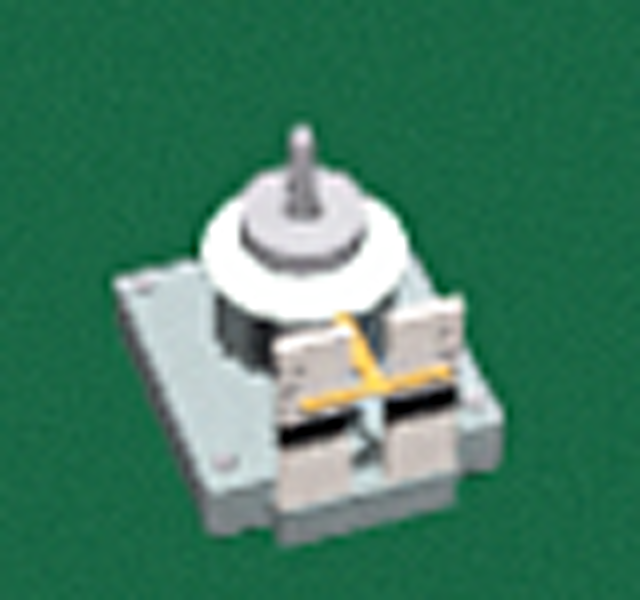

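Call:
play_rows(
  slide=[
    [0.05,-0.1,4],
    [0.05,-0.1,7],
    [0.05,-0.1,9],
    [0.05,-0.1,9.5],
    [0.05,-0.1,9.5],
    [0.05,-0.1,9.5],
    [0.05,-0.1,9.5],
    [0.05,-0.1,9.5],
  ],
  delta_rot=[
    [0,0,0],
    [0,0,0],
    [0,0,0],
    [0,0,0],
    [0,0,0],
    [0,0,0],
    [0,0,0],
    [0,0,0],
  ],
)

```text
time: 12.43
tool_pos: [0.4388, -0.2137, 0.0174]
tcp_rot: [0.314, 3.121, -0.003]
wrist_force: [-0.1, -0.2, -0.6]
width: 1.001
```

Call:
play_rows(
  slide=[
    [0,0,0],
    [0,0,0],
    [0,0,0],
    [0,0,0],
    [0,0,0],
    [0,0,0],
    [0,0,0],
    [0,0,0],
  ],
  delta_rot=[
    [0,0,0],
    [0,0,0],
    [0,0,0],
    [0,0,0],
    [0,0,0],
    [0,0,0],
    [0,0,0],
    [0,0,0],
  ],
  hand=0,
  force=40,
)

```text
time: 13.1
tool_pos: [0.4396, -0.2139, 0.0191]
tcp_rot: [0.314, 3.12, -0.003]
wrist_force: [-3.3, 2.5, 12.0]
width: 0.536
```

Call:
play_rows(
  slide=[
    [0,0,-2],
    [0,0,-5],
    [0,0,-9],
    [0,0,-13],
    [0,0,-16],
    [0,0,-16],
    [0,0,-16],
    [0,0,-16],
    [0,0,-16],
  ],
  delta_rot=[
    [0,0,0],
    [0,0,0],
    [0,0,0],
    [0,0,0],
    [0,0,0],
    [0,0,0],
    [0,0,0],
    [0,0,0],
    [0,0,0],
  ],
)

```text
time: 13.85
tool_pos: [0.437, -0.2126, 0.1766]
tcp_rot: [0.315, 3.124, -0.0]
wrist_force: [0.7, 0.9, -2.8]
width: 0.53
```

```bash
cat > held2.py <<'E'
from h import *;import pickle,sys
st=read_state(); print({k:np.round(v,3) for k,v in st.items() if k in('tool_pos','wrist_force','joint_vel')}); M=R.from_rotvec(st['tcp_rot']).as_matrix();print(M.round(3).tolist())
c=look('wrist');pickle.dump((st,c),open(sys.argv[1]+'.pkl','wb')); save(c,sys.argv[1]+'.png',(195,185,310,300),5)
E
python3 held2.py h11
```

```text
{'joint_vel': array([ 0.002,  0.009,  0.005,  0.   ,  0.001, -0.001]), 'tool_pos': array([ 0.437, -0.213,  0.177]), 'wrist_force': array([ 0.654,  0.914, -2.791])}
[[-0.98, 0.199, 0.001], [0.199, 0.98, -0.0], [-0.001, 0.0, -1.0]]
```

View pics/h11.png

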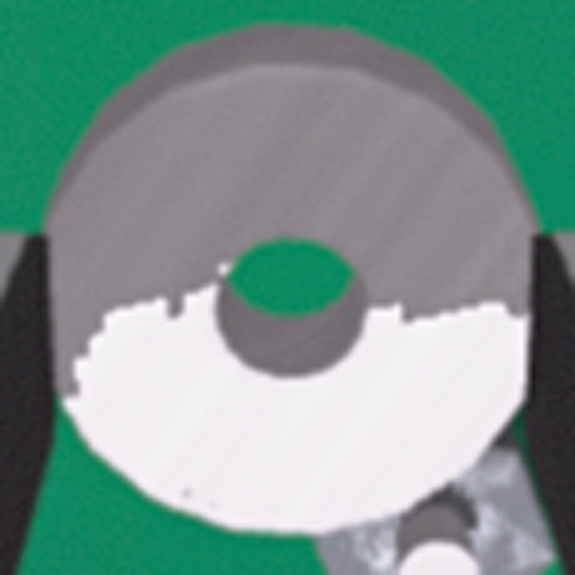

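```bash
cat > cen.py <<'E'
from h import *;import pickle,sys
st,c=pickle.load(open(sys.argv[1]+'.pkl','rb')); M=R.from_rotvec(st['tcp_rot']).as_matrix()
u,v,z=map(float,sys.argv[2:5]); u=195+u/5-.5+.0;v=185+v/5-.5
r=M.T@(c['W'][:3,:3]@ray(c,np.array(u),np.array(v))); o=M.T@(c['W'][:3,3]-st['tool_pos']); t=(z-o[2])/r[2]; p=o+r*t;print("centre",p)
sp=np.array([.5263,.1013])
w=M@p; tgt=sp-w[:2]; print(tgt, go([*tgt,float(sys.argv[5])],np.radians(78.5)))
E
python3 cen.py w4 290 315 .001 .178;python3 cen.py h11 291 305 .004 .178
```

```text
centre [3.38743437e-03 6.23060211e-05 1.00000000e-03]
[0.52960322 0.10056647] ([-2.82, 32.53, -0.14], [0.0001, 0.0012, -0.0001])
centre [0.00303398 0.00015687 0.004     ]
[0.52923598 0.10054221] ([-2.79, 32.52, -0.14], [0.0001, 0.0012, -0.0001])
```

Call:
play_rows(
  slide=[
    [-0.3,4,-0.1],
    [-0.7,8,-0.1],
    [-1,12,-0.1],
    [-1.4,16,-0.1],
    [-1.7,20,-0.1],
    [-2,24,-0.1],
    [-2.3,28,-0.1],
    [-2.5,30.5,-0.1],
    [-2.7,32.5,-0.1],
    [-2.7,32.5,-0.1],
    [-2.7,32.5,-0.1],
    [-2.7,32.5,-0.1],
  ],
  delta_rot=[
    [0,0,0],
    [0,0,0],
    [0,0,0],
    [0,0,0],
    [0,0,0],
    [0,0,0],
    [0,0,0],
    [0,0,0],
    [0,0,0],
    [0,0,0],
    [0,0,0],
    [0,0,0],
  ],
)

```text
time: 14.9
tool_pos: [0.5271, 0.1001, 0.1758]
tcp_rot: [-0.314, -3.124, 0.002]
wrist_force: [-0.9, -0.6, -2.0]
width: 0.531
```

```bash
python3 -c "
from h import *
print(read_state()['tool_pos'],go([.5287,.1005,.141],np.radians(78.5)))"
```

```text
[0.52711254 0.10006641 0.17579132] ([-0.15, 0.08, 3.48], [-0.0015, -0.002, 0.0003])
```

Call:
play_rows(
  slide=[
    [-0.15,0.05,0.3],
    [-0.15,0.05,1.0],
    [-0.15,0.05,1.7],
    [-0.15,0.05,2.4],
    [-0.15,0.05,3.0],
    [-0.15,0.05,3.4],
    [-0.15,0.05,3.4],
    [-0.15,0.05,3.4],
    [-0.15,0.05,3.4],
  ],
  delta_rot=[
    [0,0,0],
    [0,0,0],
    [0,0,0],
    [0,0,0],
    [0,0,0],
    [0,0,0],
    [0,0,0],
    [0,0,0],
    [0,0,0],
  ],
)

```text
time: 15.65
tool_pos: [0.5289, 0.1003, 0.1421]
tcp_rot: [-0.314, -3.124, 0.002]
wrist_force: [-0.2, -0.1, -1.3]
width: 0.528
```

```bash
python3 -c "
from h import *
st=read_state();print({k:np.round(v,3) for k,v in st.items() if k in('tool_pos','wrist_force','torque')})
M=R.from_rotvec(st['tcp_rot']).as_matrix()
c=look('wrist');save(c,'w12.png',(150,120,350,300),3)
for x,y,z in((.003,.0002,.004),(.003,.0002,.011),(.003,.0002,.019),(.001,.0002,.011)):
  u,v=proj(c,st['tool_pos']+M@np.array([x,y,z]));print((u-150)*3,(v-120)*3)
c=look('scene');save(c,'s12.png',(210,110,330,230),5)
"
```

```text
{'tool_pos': array([0.529, 0.1  , 0.142]), 'wrist_force': array([-0.192, -0.101, -1.279]), 'torque': array([ 0.026, -0.013, -0.013])}
308.3688436272419 376.68724013210215
308.3424319667246 358.94511048245465
308.3148651394282 340.43816613092537
308.3431253488149 370.1711274581695
```

View pics/s12.png

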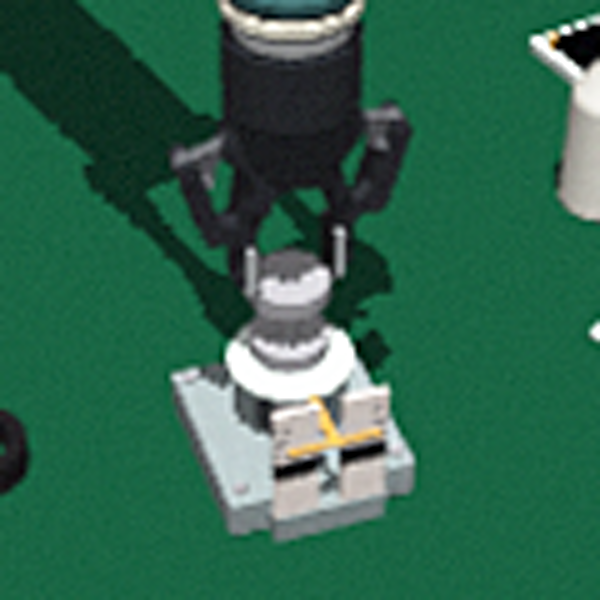

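View pics/w12.png

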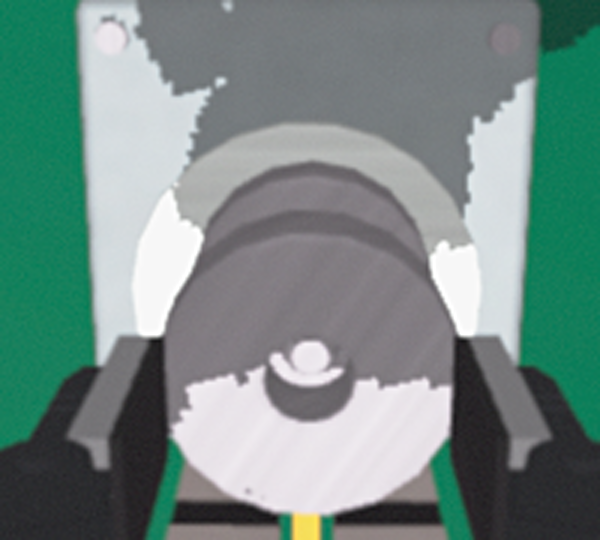

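Call:
play_rows(
  slide=[
    [0.05,0.05,0.6],
    [0.05,0.05,1.3],
    [0.05,0.05,1.9],
    [0.05,0.05,2.4],
    [0.05,0.05,2.4],
    [0.05,0.05,2.8],
    [0.05,0.05,3.2],
    [0.05,0.05,3.4],
    [0.05,0.05,3.4],
    [0.05,0.05,3.4],
  ],
  delta_rot=[
    [0,0,0],
    [0,0,0],
    [0,0,0],
    [0,0,0],
    [0,0,0],
    [0,0,0],
    [0,0,0],
    [0,0,0],
    [0,0,0],
    [0,0,0],
  ],
)

```text
time: 16.58
tool_pos: [0.5287, 0.1009, 0.1085]
tcp_rot: [-0.314, -3.125, 0.002]
wrist_force: [-0.5, 0.9, -0.4]
width: 0.531
```

```bash
python3 -c "
from h import *
st=read_state();print({k:np.round(v,3) for k,v in st.items() if k in('tool_pos','wrist_force','torque')})
c=look('scene');save(c,'s13.png',(210,110,330,230),5)
"
```

```text
{'tool_pos': array([0.529, 0.101, 0.108]), 'wrist_force': array([-0.473,  0.93 , -0.444]), 'torque': array([0.027, 0.097, 0.014])}
```

View pics/s13.png

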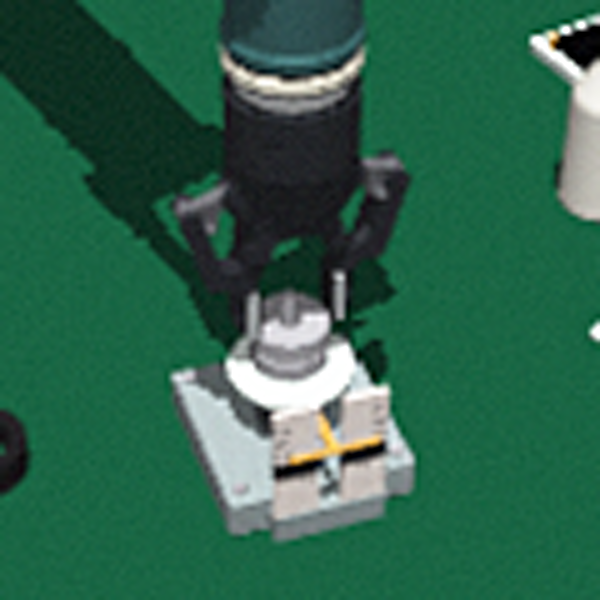

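Call:
play_rows(
  slide=[
    [0,0,0],
    [0,0,0],
    [0,0,0],
    [0,0,0],
    [0,0,0],
    [0,0,0],
  ],
  delta_rot=[
    [0,0,0],
    [0,0,0],
    [0,0,0],
    [0,0,0],
    [0,0,0],
    [0,0,0],
  ],
  hand=0.8,
)

```text
time: 17.13
tool_pos: [0.5288, 0.1009, 0.1087]
tcp_rot: [-0.314, -3.125, 0.002]
wrist_force: [0.1, -0.3, -0.6]
width: 0.798
```

Call:
play_rows(
  slide=[
    [0,0,-2.5],
    [0,0,-5],
    [0,0,-7],
    [0,0,-7],
    [0,0,-7],
  ],
  delta_rot=[
    [0,0,0],
    [0,0,0],
    [0,0,0],
    [0,0,0],
    [0,0,0],
  ],
)

```text
time: 17.55
tool_pos: [0.5301, 0.1011, 0.1804]
tcp_rot: [0.314, 3.123, -0.0]
wrist_force: [0.1, 0.0, -0.6]
width: 0.803
```

```bash
python3 -c "
from h import *
st=read_state();print({k:np.round(v,3) for k,v in st.items() if k in('tool_pos','wrist_force','torque')})
c=look('scene');save(c,'s14.png',(230,140,310,225),8)
c=look('wrist');save(c,'w14.png',(150,80,350,300),3)
P=cloud(look('top'));
"
```

```text
{'tool_pos': array([0.53 , 0.101, 0.18 ]), 'wrist_force': array([ 0.069,  0.048, -0.605]), 'torque': array([ 0.019,  0.005, -0.01 ])}
```

View pics/s14.png

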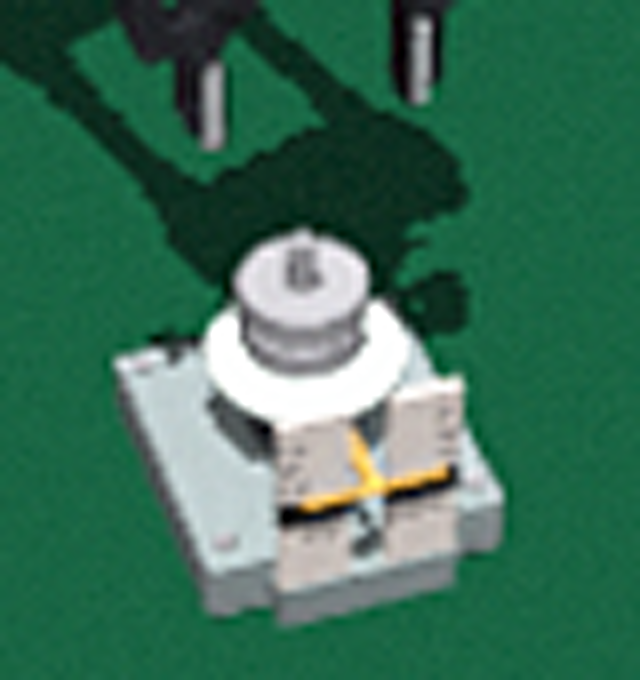

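View pics/w14.png

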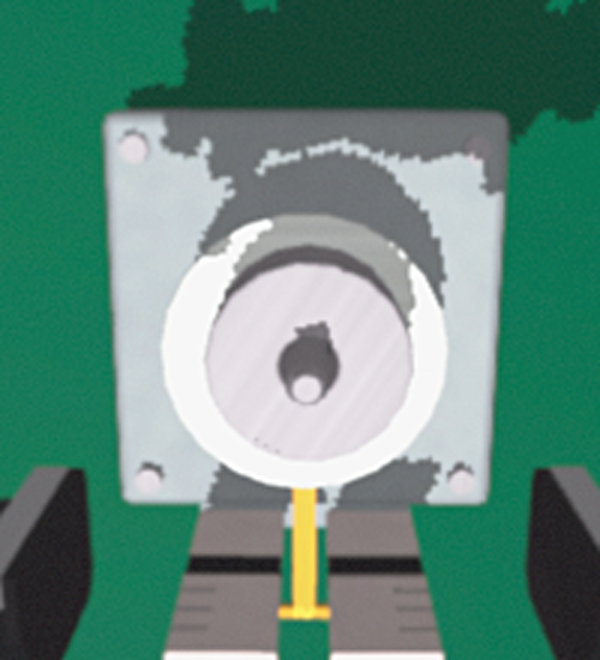

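```bash
python3 -c "
from h import *
c=look('wrist');P=cloud(c)
m=(abs(P[...,2])<.01);print('bench',np.median(P[m][:,2]))
r=np.hypot(P[...,0]-.532,P[...,1]-.098)
m=(r>.030)&(r<.034)&(P[...,2]>.04);z=P[m][:,2];print('pan',len(z),np.median(z),np.percentile(z,[10,25,75,90]))
r=np.hypot(P[...,0]-.5265,P[...,1]-.101)
m=(r>.011)&(r<.02)&(P[...,2]>.04);print('collar top',m.sum(),np.median(P[m][:,2]))
im=c['image'];g=im.min(2)
import pickle;pickle.dump(c,open('w15.pkl','wb'))
save(c,'w15.png',k=1.5)
"
```

```text
bench 3.114241480989266e-05
pan 6070 0.24733499387871374 [0.06918394 0.18554229 0.25778514 0.26457786]
collar top 5342 0.24745918515179693
```

View pics/w15.png

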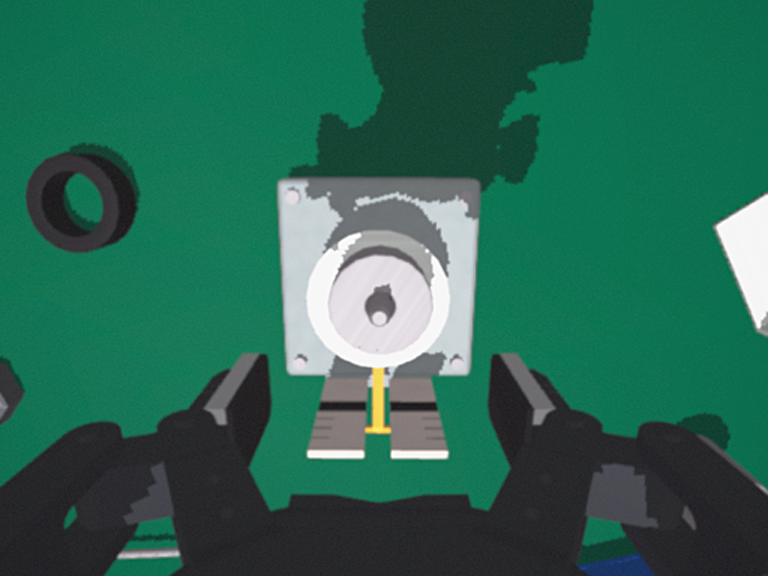

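```bash
cat > panz.py <<'E'
from h import *;import sys
c=look('wrist');P=cloud(c); P[P[...,2]>.14]=np.nan
def rep(n,m):
    z=P[m][:,2];print(n,len(z),np.median(z).round(4) if len(z) else '')
r=np.hypot(P[...,0]-.532,P[...,1]-.098); rc=np.hypot(P[...,0]-.5265,P[...,1]-.101)
rep('bench',abs(P[...,2])<.01)
rep('housing',(r>.042)&(abs(P[...,2]-.03)<.006))
rep('pan',(r>.028)&(r<.036)&(rc>.029)&(P[...,2]>.04))
for zz in (.09,.08,.07,.06): rep(zz,(rc>.010)&(rc<.02)&(abs(P[...,2]-zz)<.005))
z=P[(r<.036)][:,2]; h=np.histogram(z,np.arange(.03,.13,.002)); print([(round(b,3),int(a)) for a,b in zip(*h) if a>20])
E
python3 panz.py
```

```text
bench 129033 0.0
housing 9860 0.0293
pan 1467 0.0691
0.09 0 
0.08 0 
0.07 0 
0.06 0 
[(np.float64(0.03), 27), (np.float64(0.066), 92), (np.float64(0.068), 1879), (np.float64(0.07), 227), (np.float64(0.072), 23), (np.float64(0.074), 25), (np.float64(0.076), 23), (np.float64(0.078), 22), (np.float64(0.08), 27), (np.float64(0.086), 27), (np.float64(0.088), 34), (np.float64(0.09), 36), (np.float64(0.092), 40), (np.float64(0.094), 33), (np.float64(0.096), 248), (np.float64(0.098), 2914), (np.float64(0.1), 271), (np.float64(0.114), 39), (np.float64(0.116), 47), (np.float64(0.118), 86)]
```

Call:
play_rows(
  slide=[
    [0,-3,-1],
    [-0.1,-7,-1],
    [-0.2,-11,-1],
    [-0.3,-15,0],
    [-0.4,-19,1],
    [-0.5,-23,3],
    [-0.6,-27,5],
    [-0.7,-31,6],
    [-0.7,-35,7],
    [-0.7,-39,7],
    [-0.7,-42.4,7],
    [-0.7,-42.4,7],
  ],
  delta_rot=[
    [0,0,0],
    [0,0,0],
    [0,0,0],
    [0,0,0],
    [0,0,0],
    [0,0,0],
    [0,0,0],
    [0,0,0],
    [0,0,0],
    [0,0,0],
    [0,0,0],
    [0,0,0],
  ],
  hand=1,
)

```text
time: 18.8
tool_pos: [0.4483, -0.322, 0.107]
tcp_rot: [-0.321, -3.121, 0.006]
wrist_force: [1.5, 0.8, -0.7]
width: 1.0
```

Call:
play_rows(
  slide=[
    [0,0,0],
    [0,0,0],
    [0,0,0],
    [0,0,0],
  ],
  delta_rot=[
    [0,0,0],
    [0,0,0],
    [0,0,0],
    [0,0,0],
  ],
)

```text
time: 19.13
tool_pos: [0.4484, -0.3206, 0.1066]
tcp_rot: [-0.319, -3.12, 0.005]
wrist_force: [0.0, -0.9, -0.0]
width: 0.999
```

```bash
python3 -c "
from ring import *
st=read_state();print(st['tool_pos'],st['joint_vel'].round(2),st['q'].round(2))
c=look('wrist');save(c,'w16.png')
u,v=proj(c,[.4525,-.3155,.015]);p,e=ring(c,u,v);print(u,v,p,e)
print(go([p[0],p[1],.016],np.radians(78.5)))
"
```

```text
[ 0.44841623 -0.32056237  0.10657076] [ 0.01 -0.01 -0.   -0.    0.   -0.  ] [-0.66  0.15  2.   -0.01  0.99 -2.03]
260.71163011490944 204.34244491877118 [ 0.4520524  -0.31659769  0.015     ] ((39.142940521240234, 40.061614990234375), (62.976646423339844, 65.8476333618164), 85.31314086914062)
([-0.3, 0.5, 9.07], [-0.0041, -0.0043, -0.0025])
```

View pics/w16.png

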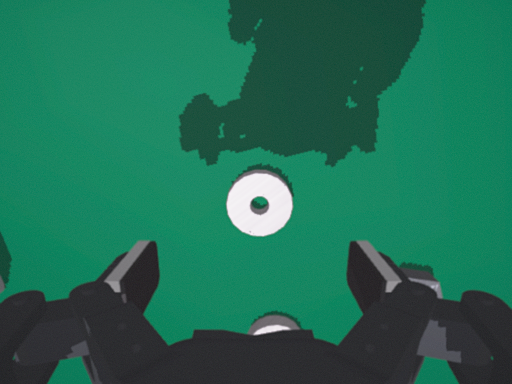

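Call:
play_rows(
  slide=[
    [-0.3,0.5,2],
    [-0.3,0.5,5],
    [-0.3,0.5,8],
    [-0.3,0.5,9.3],
    [-0.3,0.5,9.3],
    [-0.3,0.5,9.3],
    [-0.3,0.5,9.3],
    [-0.3,0.5,9.3],
  ],
  delta_rot=[
    [-0.004,-0.004,-0.0025],
    [-0.004,-0.004,-0.0025],
    [-0.004,-0.004,-0.0025],
    [-0.004,-0.004,-0.0025],
    [-0.004,-0.004,-0.0025],
    [-0.004,-0.004,-0.0025],
    [-0.004,-0.004,-0.0025],
    [-0.004,-0.004,-0.0025],
  ],
)

```text
time: 19.85
tool_pos: [0.4537, -0.3176, 0.0158]
tcp_rot: [0.314, 3.123, -0.003]
wrist_force: [0.0, 0.4, -0.3]
width: 1.0
```

Call:
play_rows(
  slide=[
    [0,0,0],
    [0,0,0],
    [0,0,0],
    [0,0,0],
    [0,0,0],
    [0,0,0],
    [0,0,0],
    [0,0,0],
  ],
  delta_rot=[
    [0,0,0],
    [0,0,0],
    [0,0,0],
    [0,0,0],
    [0,0,0],
    [0,0,0],
    [0,0,0],
    [0,0,0],
  ],
  hand=0,
  force=40,
)

```text
time: 20.52
tool_pos: [0.4545, -0.3182, 0.0173]
tcp_rot: [0.314, 3.121, -0.005]
wrist_force: [-1.3, 1.3, 6.8]
width: 0.547
```

Call:
play_rows(
  slide=[
    [0,0,-2],
    [0,0,-5],
    [0,0,-9],
    [0,0,-13],
    [0,0,-16],
    [0,0,-16],
    [0,0,-16],
    [0,0,-16],
    [0,0,-16],
  ],
  delta_rot=[
    [0,0,0],
    [0,0,0],
    [0,0,0],
    [0,0,0],
    [0,0,0],
    [0,0,0],
    [0,0,0],
    [0,0,0],
    [0,0,0],
  ],
)

```text
time: 21.27
tool_pos: [0.4522, -0.3165, 0.1748]
tcp_rot: [0.314, 3.125, -0.001]
wrist_force: [0.1, 0.2, -2.1]
width: 0.545
```

```bash
python3 held2.py h17
```

```text
{'joint_vel': array([-0.   ,  0.011,  0.004,  0.   , -0.002,  0.   ]), 'tool_pos': array([ 0.452, -0.317,  0.175]), 'wrist_force': array([ 0.132,  0.221, -2.073])}
[[-0.98, 0.199, 0.0], [0.199, 0.98, -0.001], [-0.001, -0.0, -1.0]]
```

View pics/h17.png

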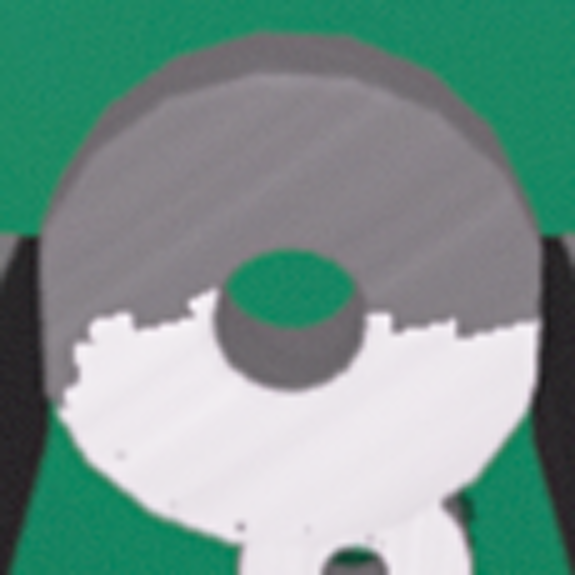

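```bash
python3 cen.py h17 291 316 .002 .178
```

```text
centre [0.00282389 0.0001564  0.002     ]
[0.52903518 0.1005852 ] ([0.78, 42.4, -0.36], [-0.0002, 0.0002, 0.0001])
```

Call:
play_rows(
  slide=[
    [0,3,-0.4],
    [0.1,7,-0.4],
    [0.2,11,-0.4],
    [0.3,15,-0.4],
    [0.4,19,-0.4],
    [0.5,23,-0.4],
    [0.6,27,-0.4],
    [0.7,31,-0.4],
    [0.8,35,-0.4],
    [0.8,38.5,-0.4],
    [0.8,41,-0.4],
    [0.8,42.4,-0.4],
  ],
  delta_rot=[
    [0,0,0],
    [0,0,0],
    [0,0,0],
    [0,0,0],
    [0,0,0],
    [0,0,0],
    [0,0,0],
    [0,0,0],
    [0,0,0],
    [0,0,0],
    [0,0,0],
    [0,0,0],
  ],
)

```text
time: 22.32
tool_pos: [0.5279, 0.1034, 0.1764]
tcp_rot: [-0.31, -3.123, 0.0]
wrist_force: [-0.5, 0.1, -2.5]
width: 0.546
```

Call:
play_rows(
  slide=[
    [0,0,0],
    [0,0,0],
    [0,0,0],
  ],
  delta_rot=[
    [0,0,0],
    [0,0,0],
    [0,0,0],
  ],
)

```text
time: 22.57
tool_pos: [0.527, 0.1024, 0.1751]
tcp_rot: [-0.31, -3.121, 0.003]
wrist_force: [-0.3, 0.4, -2.2]
width: 0.547
```

```bash
python3 -c "
from h import *
print(read_state()['tool_pos'],go([.5285,.1006,.129],np.radians(78.5)))"
```

```text
[0.52695562 0.10242245 0.17505838] ([-0.21, -0.14, 4.61], [-0.0023, -0.0055, 0.0027])
```

Call:
play_rows(
  slide=[
    [-0.2,-0.15,0.5],
    [-0.2,-0.15,1.2],
    [-0.2,-0.15,2.0],
    [-0.2,-0.15,2.8],
    [-0.2,-0.15,3.5],
    [-0.2,-0.15,4.2],
    [-0.2,-0.15,4.6],
    [-0.2,-0.15,4.6],
    [-0.2,-0.15,4.6],
    [-0.2,-0.15,4.6],
  ],
  delta_rot=[
    [-0.002,-0.005,0.003],
    [-0.002,-0.005,0.003],
    [-0.002,-0.005,0.003],
    [-0.002,-0.005,0.003],
    [-0.002,-0.005,0.003],
    [-0.002,-0.005,0.003],
    [-0.002,-0.005,0.003],
    [-0.002,-0.005,0.003],
    [-0.002,-0.005,0.003],
    [-0.002,-0.005,0.003],
  ],
)

```text
time: 23.4
tool_pos: [0.5287, 0.1006, 0.1294]
tcp_rot: [0.315, 3.126, -0.0]
wrist_force: [-0.1, 0.8, -1.4]
width: 0.545
```

```bash
python3 -c "
from h import *
st=read_state();print({k:np.round(v,3) for k,v in st.items() if k in('tool_pos','wrist_force','torque')})
M=R.from_rotvec(st['tcp_rot']).as_matrix()
c=look('wrist');save(c,'w18.png',(150,120,350,300),3)
for x,y,z in((.0028,.0002,.002),(.0028,.0002,st['tool_pos'][2]-.119),(.0028,.0002,.017),):
  u,v=proj(c,st['tool_pos']+M@np.array([x,y,z]));print((u-150)*3,(v-120)*3)
c=look('scene');save(c,'s18.png',(210,110,330,230),5)
"
```

```text
{'tool_pos': array([0.529, 0.101, 0.129]), 'wrist_force': array([-0.145,  0.773, -1.397]), 'torque': array([-0.026, -0.038,  0.016])}
308.38215865316795 383.2399207399129
308.3497598268035 361.57483389139895
308.3264523952196 345.99886255075774
```

View pics/s18.png

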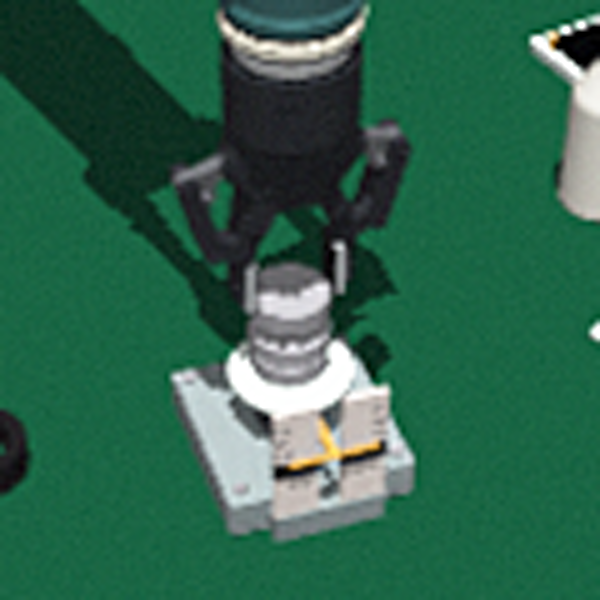

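View pics/w18.png

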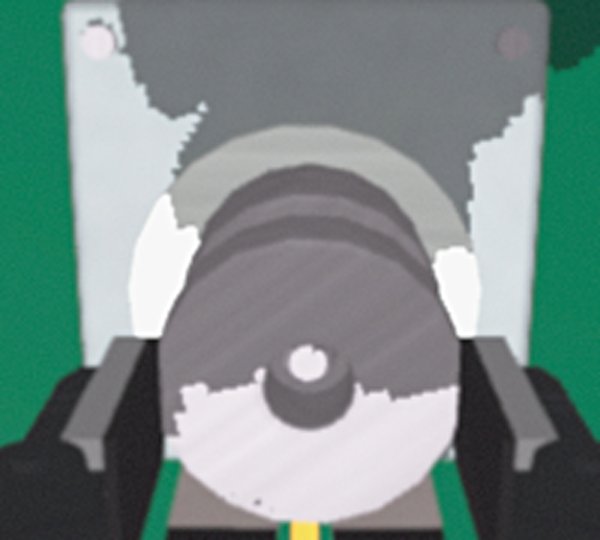

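Call:
play_rows(
  slide=[
    [0,0,0.4],
    [0,0,0.9],
    [0,0,1.3],
    [0,0,1.6],
    [0,0,1.9],
    [0,0,1.9],
    [0,0,1.9],
  ],
  delta_rot=[
    [0,0,0],
    [0,0,0],
    [0,0,0],
    [0,0,0],
    [0,0,0],
    [0,0,0],
    [0,0,0],
  ],
)

```text
time: 24.08
tool_pos: [0.5286, 0.1006, 0.1104]
tcp_rot: [-0.315, -3.126, 0.0]
wrist_force: [-1.0, 0.1, -1.5]
width: 0.547
```

```bash
python3 -c "
from h import *
st=read_state();print({k:np.round(v,3) for k,v in st.items() if k in('tool_pos','wrist_force','torque')})
c=look('scene');save(c,'s19.png',(210,110,330,230),5)
"
```

```text
{'tool_pos': array([0.529, 0.101, 0.11 ]), 'wrist_force': array([-0.952,  0.083, -1.48 ]), 'torque': array([-0.061,  0.128,  0.005])}
```

View pics/s19.png

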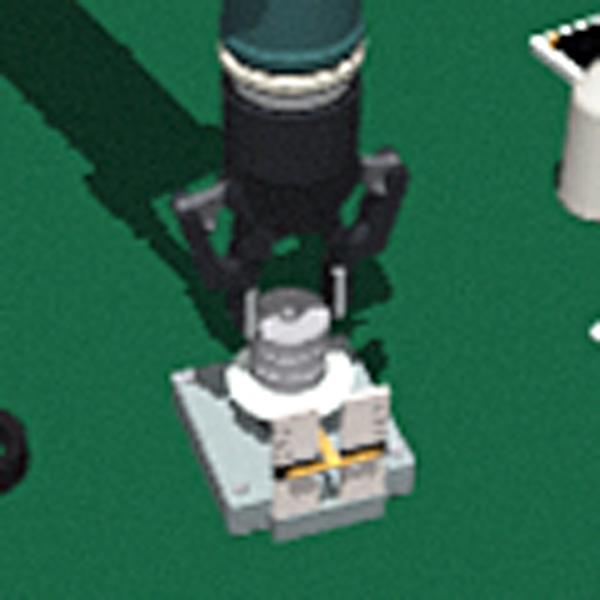

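Contact is made: the stack is closed up and the pointer has dropped. I'll release and retreat straight up.

Call:
play_rows(
  slide=[
    [0,0,0],
    [0,0,0],
    [0,0,0],
    [0,0,0],
    [0,0,0],
    [0,0,0],
  ],
  delta_rot=[
    [0,0,0],
    [0,0,0],
    [0,0,0],
    [0,0,0],
    [0,0,0],
    [0,0,0],
  ],
  hand=0.8,
)

```text
time: 24.63
tool_pos: [0.5288, 0.1007, 0.1107]
tcp_rot: [0.315, 3.125, 0.0]
wrist_force: [-0.1, 0.4, -0.2]
width: 0.801
```

Call:
play_rows(
  slide=[
    [0,0,-2.5],
    [0,0,-5],
    [0,0,-7],
    [0,0,-7],
    [0,0,-7],
    [0,0,-7],
    [0,0,-7],
  ],
  delta_rot=[
    [0,0,0],
    [0,0,0],
    [0,0,0],
    [0,0,0],
    [0,0,0],
    [0,0,0],
    [0,0,0],
  ],
)

```text
time: 25.22
tool_pos: [0.5277, 0.1005, 0.1792]
tcp_rot: [-0.315, -3.124, 0.001]
wrist_force: [0.9, -0.5, 1.0]
width: 0.802
```

```bash
python3 panz.py; python3 -c "
from h import *
c=look('scene');save(c,'s20.png',(230,140,310,225),8)
c=look('wrist');save(c,'w20.png',(150,80,350,300),2)
c=look('top');save(c,'t20.png',k=1.5)
"; python3 panz.py|grep pan
```

```text
bench 129269 0.0
housing 10255 0.0293
pan 840 0.0594
0.09 0 
0.08 0 
0.07 0 
0.06 0 
[(np.float64(0.056), 24), (np.float64(0.058), 1136), (np.float64(0.06), 296), (np.float64(0.064), 25), (np.float64(0.068), 25), (np.float64(0.078), 27), (np.float64(0.08), 22), (np.float64(0.082), 31), (np.float64(0.084), 30), (np.float64(0.086), 51), (np.float64(0.088), 62), (np.float64(0.092), 32), (np.float64(0.094), 37), (np.float64(0.096), 52), (np.float64(0.098), 59), (np.float64(0.1), 77), (np.float64(0.102), 1120), (np.float64(0.104), 2415), (np.float64(0.106), 75), (np.float64(0.108), 74)]
pan 841 0.0594
```

View pics/s20.png

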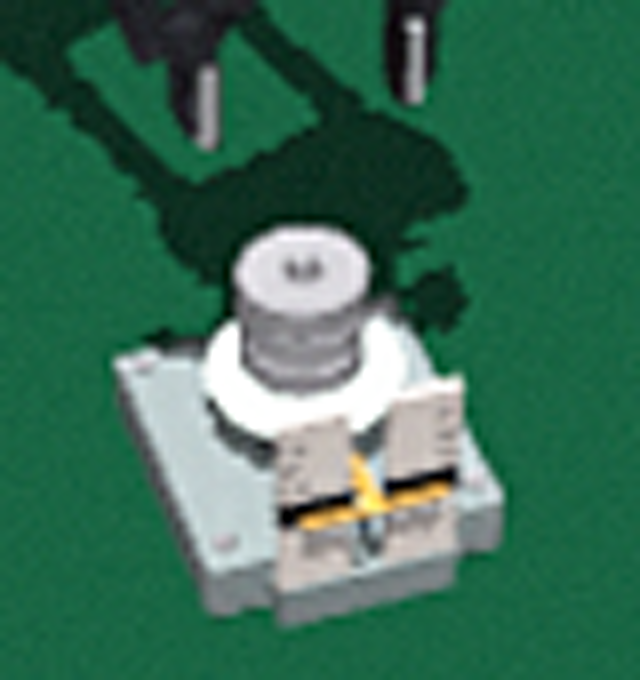

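View pics/w20.png

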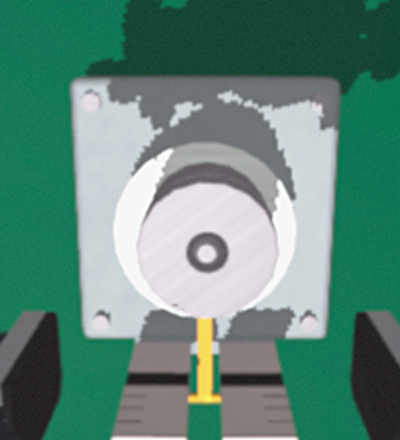

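View pics/t20.png

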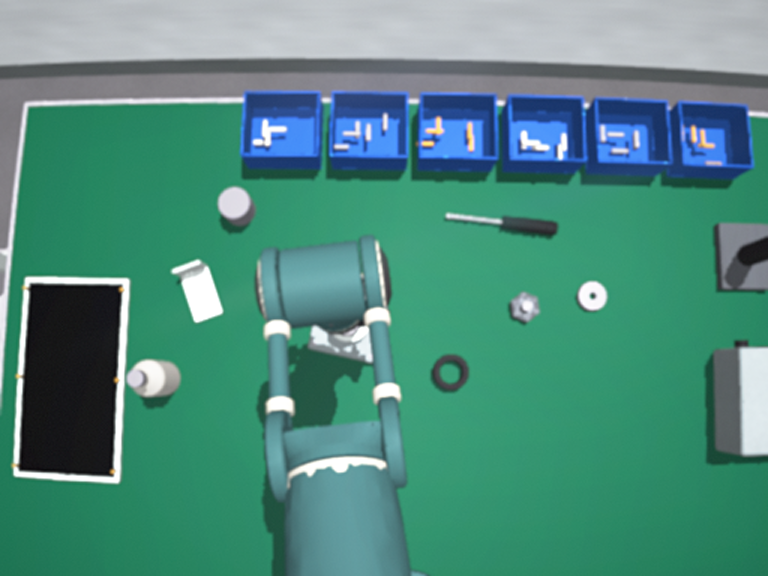

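The depth reading puts the pan at about 35.6 mm. The raised scene camera shows the crossbar low on the band, so I'll check whether that is parallax by measuring how far the bar stands off the plate.

```bash
python3 -c "
from h import *
a=np.radians(-11.5);ax=np.array([np.cos(a),np.sin(a),0]);o=np.array([.5335,.098,0])
for n in('scene','wrist'):
  c=look(n);P=cloud(c)-o;h=cv2.cvtColor(c['image'],cv2.COLOR_RGB2HSV)
  X=P@ax;Yv=P@np.array([-ax[1],ax[0],0]);Z=P[...,2]
  y=(h[...,0]>12)&(h[...,0]<32)&(h[...,1]>120)&(abs(X-.07)<.03)&(abs(Yv)<.035)&(Z>.03)&(Z<.12)
  bar=y&(abs(Yv)>.010)
  print(n,'yellow',y.sum(),'X max',np.percentile(X[y],[50,95]).round(4),'bar',bar.sum(),np.median(X[bar]) if bar.any() else '',np.median(Z[bar]) if bar.any() else '')
  bl=(h[...,2]<60)&(abs(X-.07)<.02)&(abs(Yv)<.035)&(abs(Yv)>.012)&(Z>.03)&(Z<.1)
  print(' band',bl.sum(),X[bl].mean() if bl.any() else '',np.percentile(Z[bl],[5,50,95]) if bl.any() else '')
  pl=(h[...,1]<60)&(abs(X-.07)<.01)&(abs(Yv)<.035)&(abs(Yv)>.012)&(Z>.035)&(Z<.1)
  print(' plate X',pl.sum(),np.median(X[pl]) if pl.any() else '')
"
```

```text
scene yellow 44 X max [0.0734 0.0796] bar 29 0.07447046348847307 0.057702399132086746
 band 18 0.07373781495313791 [0.0571863  0.06114339 0.06451062]
 plate X 192 0.07242360892801167
wrist yellow 281 X max [0.0617 0.0772] bar 0  
 band 247 0.06698429167717743 [0.05318876 0.05754694 0.06155629]
 plate X 1982 0.06691107705389196
```

```bash
python3 panz.py|grep pan; python3 -c "
from h import *
print(read_state()['wrist_force'],read_state()['time']);print(finish_job())"
```

```text
pan 844 0.0593
[ 0.47915796 -0.53670732 -0.21820945] 25.6167
the job is handed in; nothing more can be done
None
```

I threaded three collars onto the spindle, releasing and settling each one, and handed the job in at about 25.6 s. The fourth collar was left untouched, flat on the bench.

**Pan position:** The last depth readings put the pan face at 59.3–59.4 mm, steady over repeated looks. That is about 35.6 mm of travel, inside the 28.5–40.5 mm band. Readings before and after the second collar were about 4.3 mm empty and 25.9 mm with two on, so each collar added roughly 10–11 mm.

**Other checks:** In the last pictures the stack was flat and closed up, with the spindle centred in the top bore. The gripper was clear, at about 18 cm, with no contact force. The tape, foot, screwdriver, bottle, bracket and canister looked unmoved in the top view.

**Disagreements and oddities:**
- **Gauge view:** In the scene camera the pointer bar looked towards the lower edge of the band. I put this down mostly to parallax, because the bar may stand slightly ahead of the plate and the camera looks down at it. The measured heights of bar and band (coarse, a few mm) and the pan depth both put it in the band.
- **Grasping force:** Closing on the collars pushed the gripper up against the bench side with about 7–12 N, well within limits. It shifted the grasp by a few millimetres, which I measured and corrected before each threading.

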